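Load a filament spool into the lift-up dry cabinet

ROBOT

A 6-joint arm with a two-finger parallel gripper is mounted at the origin on the work surface. World frame = base frame: x ahead of the robot, y to its left, z up, the work surface at z = 0. Lengths are in m, angles in degrees, forces in N, time in s.
With the tool pointing down it reaches from about 0.375 to 0.9 m from the base axis. Payload 3.1 kg.
Tool frame: the origin (TCP) lies midway between the tips of the shut fingers; the grasp point (between the pads) lies 19 mm behind it; x points along the fingers, z is the direction in which the jaws open and shut, and the axes are right-handed (so a half turn about x gives the same grasp; the last joint's range is limited). The gripper opens to 87 mm and grips with 3 to 60 N. Pads are 19 mm wide; open, the fingers measure 117 mm over their backs; the gripper's body (75 mm by 190 mm) begins 51 mm behind the grasp point.
Start: joints at [-75.602, 30.224, 82.088, -0, 67.689, -10.227], TCP at [0.26, -0.568, 0.223] pointing down, gripper open.
Joint ranges: [-176.69, 176.69], [-43.24, 126.21], [12.49, 139.97], [-82, 262], [0, 151.66], [-163.58, 163.58]. Speed limits (degrees/s): [159.86, 159.86, 180, 180, 180, 180].

INTERFACE

Orientations are given as a 3x3 rotation matrix whose columns are the frame's x, y, z axes.
In Python, from rig import * gives the robot as it stands.
- The arm moves only by the tool play_rows, never from a script. Its argument "rows" is a list that holds one entry, the list of rows, each a list of 7 numbers: the shift along the tool's x, y, z in m, then the turn, a rotation vector about the tool's x, y, z in degrees, then the finger opening in m, from 0 to 0.087. A call has 1 to 12 rows; each row is the pose to reach, as a shift and turn from the pose commanded when the call began, along the tool's axes at that moment; what a row does not reach only later rows make up. A row lasts 1/10 s, in which the tool goes at most 50 mm and 8.59 degrees, less where a joint would pass 70% of its speed; a pose out of reach is approached as far as the arm can. A call with a gripper value outside its range is refused whole. The fingers move at their own pace and stop on an object; the grip force is fixed at half the most. Time passes only in rows, so rows that repeat a pose let the fingers close. It gives the time, the measured TCP pose, the force and the opening at its end, in the units of the state.
- read_state(): the state, without advancing time (a new reading comes with each control period).
- capture(name): name is "scene" or "top" or "wrist"; returns a dict with "pixels" (480x640x3 uint8, red, green, blue), "intrinsics" (3x3 intrinsics, pixels), "rvec" (rotation vector, rad) and "tvec" (3), from world to camera coordinates, as OpenCV has them. Camera axes: x right, y down, z forward; pixel columns grow to the right and rows downward; lengths in m; the calibration is good to about 2 mm. The wrist camera is an equidistant fisheye: a pixel r from the principal point sees the ray r / f radians off the axis. A picture is of the moment at which its call begins. There is no depth.
- hand_in(): hands the job in, once; it reports no verdict.
Trained networks look in the newest picture that a camera, given by its name, has taken for a name from the list of things; names that differ only in an ending like _2 or _b are one class to them, and where a whole thing is asked for, a point or a joint stands for the part that bears it (a point fixed in the world has none). Each returns a list of dicts, best first, with "p" (0 to 1); they miss things now and then, are a little off and sometimes report something else, mostly with a low value. They report only what shows in the picture. A call takes as long as a camera call.
- trace(camera, target): "mask" (480x640 bool, what is visible of it) and "at" ([column, row] in pixels, amid what is visible of it).
The state is a dict: "time_s": time; "joint_positions": joint angles; "qvel": joint speeds; "tau": joint torques, N m; "position": TCP position; "tcp_rot": TCP orientation; "force": force on the tool from outside, world axes, zero at the start; "moment": the same for the moment, N m; "opening": opening from 0.0 (shut) to 1.0 (fully open).
Only numpy, scipy, OpenCV 4.12 (cv2) and the standard library are available. Lean on these libraries where they do the work, as an engineer would, in place of code of your own. Each camera call takes 0.05 s, during which the arm holds its last target.

TASK

Raise the cabinet's lift-up flap by its handle until its stay locks and the flap stands open by itself, let go, and put the orange filament spool on its edge into the chute so that it rolls home against the back wall. Then unlock the stay by raising the flap further, lower the flap gently until it is fully shut (never let it slam) and let go, leaving the blue bottle and the scraper beside the spool's cradle where they are.

Things in the scene. Friction and masses are not known exactly. Their poses are not given: they have to be found in the camera images.
- cabinet: Fixed grey and clear dry cabinet, 280 mm deep, 230 wide, 175 high. Origin on the bench; x from its sloping front to its back, y left, z up. In its frame: front wall from x = -80 to -74 mm, 85 mm high; flap hinge at x = 76, z = 175 mm; back wall's inner face at x = 194 mm; sides 6 mm thick, slanting from the front wall up to the hinge; closed clear roof behind the hinge. 218 mm wide inside.
- chute_mouth (a point): Where to set the spool: point on the floor of the aluminium chute inside the cabinet, 15 mm before the cabinet's origin, 51 mm up, midway across. Axes as the cabinet's. The channel is 56 mm wide between orange rails 30 mm high, and its floor falls 10 degrees from the front wall to the back wall, so a spool on its edge, axle along the cabinet's y, rolls home by itself.
- flap (a joint): Angle of the lift-up flap, rad: 0 shut (sloping 30 degrees down from the hinge to the front), growing as its front edge rises; 0.52 is level, 2.09 upright. 0.45 kg and sprung shut: 2 to 4 N at the handle hold it anywhere; let go while unlocked, it slams, from any height and even from upright.
- stay (a point): Root of the black quadrant stay on the cabinet's -y side, 60 mm wide, up to 290 mm high. It holds the flap at a resting angle that differs, 1.82 to 2.08 rad, and is not seen: feel for it. Raise the flap 0.08 to 0.18 rad past it, then ease back: it stops there, locked. Raised less, it just follows you down: try higher. Raised to the hard stop (0.28 past), it is unlocked; fully shut, the stay is ready again.
- flap_handle (a point): Middle of the flap's round orange handle bar, 12 mm thick, 120 mm long, parallel to the hinge, with posts at its ends. It stands 48 mm off the flap's outer face (bar centre to face), 164 mm from the hinge axis; the flap (180 mm long, 6 mm thick) reaches 25 mm beyond it. The bar may turn between the fingers. Axes: the cabinet's when shut, turning with the flap.
- flap_hinge (a point): Middle of the flap's hinge axis, which runs along the cabinet's y.
- spool_center (a point): Centre of the orange filament spool with black flanges, 100 mm in diameter, 45 mm wide, 0.25 to 0.5 kg, standing on its edge in a low grey cradle. Its own y axis is its axle (level); the flat flanges can be gripped across the width. It can be rolled to any angle about its axle.
- cradle: Fixed grey V cradle under the spool, 120 x 80 mm, about 31 mm high at its ends. Origin on the bench under the spool's centre, which lies 62 mm above it; its y is along the spool's axle.
- spray_bottle: Blue bottle with red cap, 54 mm in diameter, 150 mm tall, 130 to 150 mm beside the spool; to be left alone. Origin at its underside.
- scraper: Scraper, 180 mm long, lying just beyond the cradle; to be left alone.

How it is judged (in metres and radians):
On the way, in this order (a step that is already met when the one before it is completed fails the run):
1. the flap stands open by itself on the locked stay, with the robot touching nothing (value of joint flap above 1.7 rad and velocity of joint flap between -0.05 and 0.05 rad/s and contact force between each of the arm, the fingers and anything else below 0.2 N and distance of spool_center from where it was at the start of the episode below 0.03 m), for 0.4 s.
2. the spool stands on its edge at the back of the chute while the flap still stands open (value of joint flap above 1.7 rad and x of spool_center in the frame of cabinet above 0.125 m and y of spool_center in the frame of cabinet between -0.012 and 0.012 m and z of spool_center in the frame of cabinet below 0.095 m and angle between the y axis of spool_center and the y axis of cabinet, either way round below 0.15 rad and contact force between the fingers and spool below 0.2 N), for 0.2 s.
At the end, for the whole second after the job is handed in: The flap is shut (within 0.04 rad) and let go, and the orange spool rests on its edge in the chute, its centre more than 125 mm behind the cabinet's origin (against the back wall it is about 144 mm), within 12 mm of the chute's middle, its axle within 0.15 rad of the cabinet's y (value of joint flap below 0.04 rad and x of spool_center in the frame of cabinet above 0.125 m and y of spool_center in the frame of cabinet between -0.012 and 0.012 m and z of spool_center in the frame of cabinet below 0.095 m and angle between the y axis of spool_center and the y axis of cabinet, either way round below 0.15 rad and linear speed of spool below 0.03 m/s); the robot touches nothing.
It fails at once if the flap falls or slams (faster than 3.5 rad/s downwards) (velocity of joint flap below -3.5 rad/s).
It fails at once if the bottle or the scraper is moved by more than 40 mm, or the bottle tipped over (distance of any of spray_bottle, scraper from where it was at the start of the episode above 0.04 m or angle between spray_bottle's own z axis and vertical above 0.5 rad).
It also fails if it takes over 72 s, if anything falls off the work surface, if the arm or the gripper's body presses on something with over 40 N, if the wrist force passes 120 N, or if a joint passes its speed limit or range.

## Working session

There is one attempt and no reset: what is moved stays moved. The work goes in short steps, Python scripts to look and compute and a tool call to move; the robot and the scene stay as the last step left them, time stands still between calls to the robot, and variables do not carry over. Pictures are saved under pics/ and viewed, and the job is handed in when it is done.

Besides the shell and the picture viewer there is one more tool, called after "Request:" as name(argument=value, ...) on one line, values as JSON. play_rows: Moves the arm, as the interface text tells. Its arguments: {"type":"object","properties":{"rows":{"type":"array"}},"required":["rows"]}

```bash
ls -la; mkdir -p pics; python3 - <<'E'
from rig import *
import cv2
s=read_state(); print(s)
for n in ["scene","top","wrist"]:
    c=capture(n); cv2.imwrite(f"pics/{n}0.png",c["pixels"][:,:,::-1]); print(n,c["intrinsics"].tolist(),c["rvec"],c["tvec"])
E
```

```text
total 12
drwxr-xr-x  3 agent agent 4096 Dec  7 13:50 .
drwxr-xr-x 23 root  root  4096 Dec  7 13:50 ..
drwxr-xr-x  2 agent agent 4096 Dec  7 13:50 pics
{'time_s': 0.0, 'joint_positions': array([-7.56016568e+01,  3.02793352e+01,  8.21571546e+01, -1.40260838e-03,
        6.76871453e+01, -1.02261755e+01]), 'qvel': array([-0.05872689,  0.08230603, -0.02370965, -0.02921456,  0.13845193,
       -0.0253439 ]), 'tau': array([-5.63439007e-04, -4.40042174e+01, -1.76595801e+01,  6.32773759e-02,
        5.83300937e-02, -1.82846184e-04]), 'position': array([ 0.26026535, -0.56742683,  0.22156339]), 'tcp_rot': array([[-5.58507768e-04,  9.09054103e-01,  4.16677723e-01],
       [ 2.08442912e-03,  4.16677941e-01, -9.09051785e-01],
       [-9.99997672e-01,  3.60822696e-04, -2.12757671e-03]]), 'force': array([-0.04289982,  1.01115206, -0.67454331]), 'moment': array([-0.0142498 ,  0.06935123, -0.01740747]), 'opening': 0.999795881843725}
scene [[485.9487017501602, 0.0, 321.9105536868348], [0.0, 485.9487017501602, 238.04040721670896], [0.0, 0.0, 1.0]] [ 0.15733202  2.98972418 -0.83841126] [0.52127017 0.06883231 0.99334442]
top [[507.89094634441295, 0.0, 325.4026445034259], [0.0, 507.89094634441295, 247.06589282032007], [0.0, 0.0, 1.0]] [ 2.1722335  -2.17627741  0.07043549] [-0.0404082   0.52421732  0.99757028]
wrist [[371.64829954431775, 0.0, 324.95340160972614], [0.0, 371.64829954431775, 239.56691992226268], [0.0, 0.0, 1.0]] [-2.46345931  1.58067725  0.20081486] [-0.62217746 -0.03018428  0.38963042]
```

View pics/scene0.png

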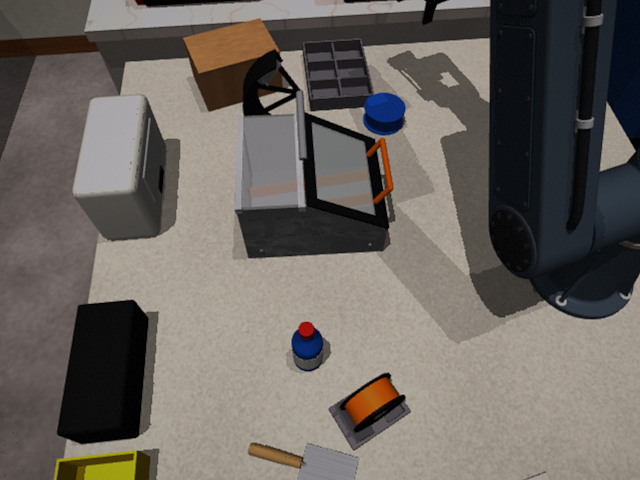

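View pics/top0.png

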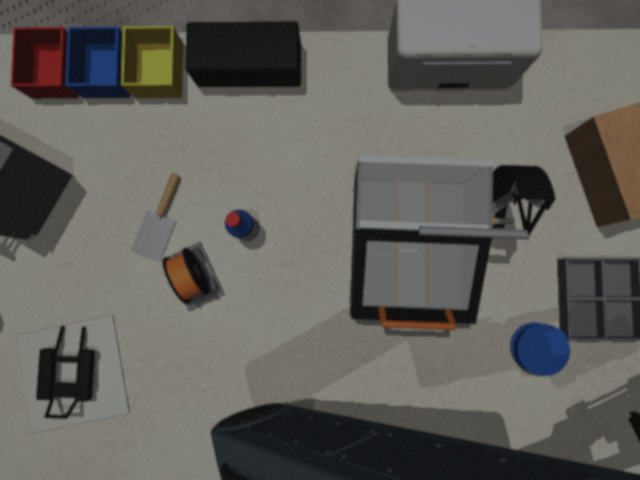

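View pics/wrist0.png

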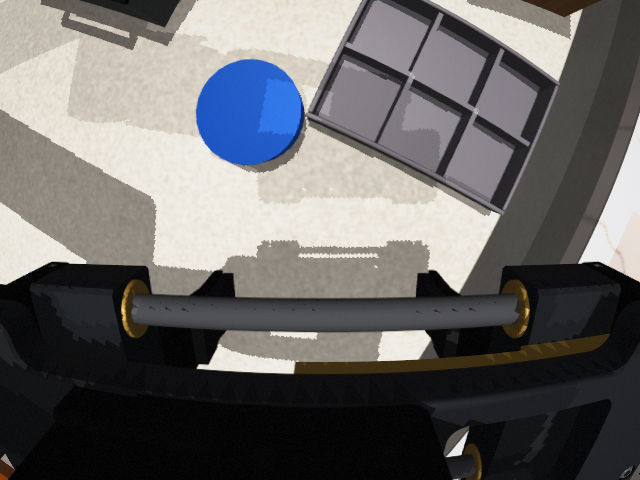

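```bash
python3 - <<'E'
from rig import *
import numpy as np
for cam in ["scene","top","wrist"]:
  for t in ["cabinet","flap","stay","flap_handle","flap_hinge","spool_center","cradle","spray_bottle","scraper"]:
    r=trace(cam,t)
    print(cam,t,[(round(float(d["p"]),2),np.round(d["at"],1).tolist(),int(d["mask"].sum())) for d in r[:3]])
    if r: np.save(f"m_{cam}_{t}.npy",r[0]["mask"])
E
```

```text
scene cabinet [(0.89, [298.9, 183.3], 22313)]
scene flap [(0.97, [330.4, 158.2], 9877)]
scene stay [(0.95, [300.9, 178.5], 22323), (0.67, [367.7, 429.7], 1373)]
scene flap_handle [(0.62, [327.0, 154.5], 9832)]
scene flap_hinge [(0.74, [302.5, 179.8], 21982), (0.7, [333.4, 161.3], 9809)]
scene spool_center [(0.69, [371.5, 400.9], 1950), (0.64, [312.8, 459.7], 2284)]
scene cradle [(0.85, [367.1, 428.4], 1354)]
scene spray_bottle [(0.67, [305.0, 345.9], 1296)]
scene scraper [(0.85, [315.6, 460.2], 2265)]
top cabinet [(0.59, [429.4, 230.2], 26143)]
top flap [(0.83, [436.8, 262.9], 15991)]
top stay [(0.94, [432.3, 231.2], 26386)]
top flap_handle [(0.63, [434.5, 264.2], 16039)]
top flap_hinge [(0.66, [432.7, 264.2], 15702)]
top spool_center [(0.64, [186.3, 275.0], 1639)]
top cradle [(0.77, [206.8, 281.7], 965)]
top spray_bottle [(0.59, [243.8, 223.8], 839)]
top scraper [(0.94, [158.7, 228.0], 1835), (0.59, [436.5, 264.5], 16273)]
wrist cabinet [(0.98, [144.3, 5.6], 1325)]
wrist flap []
wrist stay [(0.73, [148.6, 6.7], 1379)]
wrist flap_handle [(0.54, [119.5, 1.4], 55), (0.44, [147.0, 8.7], 1317)]
wrist flap_hinge []
wrist spool_center [(0.53, [145.8, 7.7], 1351)]
wrist cradle []
wrist spray_bottle []
wrist scraper []
```

```bash
cat > h.py <<'E'
import numpy as np, cv2, pickle
def proj(c,P):
    P=np.asarray(P,float).reshape(-1,3)
    R=cv2.Rodrigues(np.array(c["rvec"],float))[0]; q=P@R.T+np.array(c["tvec"])
    K=np.array(c["intrinsics"])
    return np.c_[K[0,0]*q[:,0]/q[:,2]+K[0,2],K[1,1]*q[:,1]/q[:,2]+K[1,2]]
def unproj(c,uv,z):
    R=cv2.Rodrigues(np.array(c["rvec"],float))[0]; K=np.array(c["intrinsics"]);t=np.array(c["tvec"])
    uv=np.atleast_2d(uv).astype(float)
    d=np.c_[(uv[:,0]-K[0,2])/K[0,0],(uv[:,1]-K[1,2])/K[1,1],np.ones(len(uv))]@R
    o=-R.T@t
    return o+d*((z-o[2])/d[:,2])[:,None]
E
python3 - <<'E'
from rig import *
from h import *
cs={n:capture(n) for n in ["scene","top"]}
pickle.dump(cs,open("c0.pkl","wb"))
p=cs["top"]["pixels"][140:350,340:570,::-1]; cv2.imwrite("pics/ztop.png",cv2.resize(p,None,fx=3,fy=2.85,interpolation=cv2.INTER_CUBIC) if 0 else cv2.resize(p,(690,630)[:2],interpolation=cv2.INTER_CUBIC)[:600])
p=cs["scene"]["pixels"][40:265,220:420,::-1]; cv2.imwrite("pics/zscene.png",cv2.resize(p,(533,600),interpolation=cv2.INTER_CUBIC))
for n,c in cs.items():
    R=cv2.Rodrigues(np.array(c["rvec"],float))[0]; print(n,-R.T@c["tvec"])
E
```

```text
scene [0.57042424 0.39964918 0.88209429]
top [ 0.44379608 -0.05579007  1.03514037]
```

View pics/ztop.png

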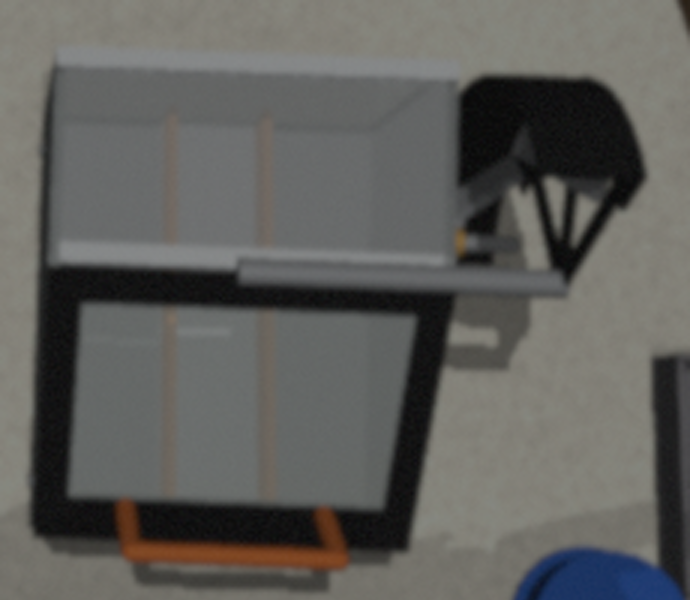

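View pics/zscene.png

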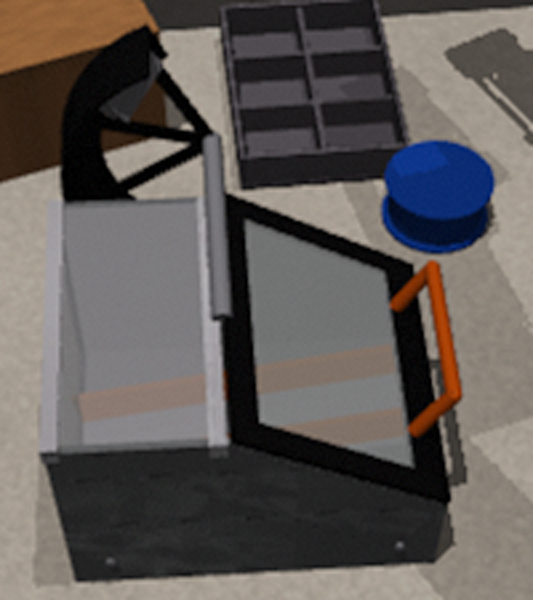

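```bash
cat > fit.py <<'E'
from h import *
from scipy.optimize import least_squares
cs=pickle.load(open("c0.pkl","rb"))
T=lambda x,y:(340+x/3,140+y/3)
S=lambda x,y:(220+x/2.665,40+y/2.667)
obs=[("top",(-85,60,144),T(130,553)),("top",(-85,-60,144),T(343,560)),
("top",(200,115,175),T(57,50)),("top",(200,-115,175),T(458,68)),
("scene",(-85,-60,144),S(433,267)),("scene",(-85,60,144),S(458,393)),
("scene",(200,115,175),S(42,457)),("scene",(200,-115,175),S(50,203)),
("scene",(200,115,0),S(75,578)),("scene",(-80,115,0),S(437,560))]
def W(p,P):
    c,s=np.cos(p[2]),np.sin(p[2]);P=np.asarray(P)/1000
    return np.array([p[0]+c*P[0]-s*P[1],p[1]+s*P[0]+c*P[1],P[2]])
def res(p): return np.concatenate([proj(cs[n],W(p,P))[0]-o for n,P,o in obs])
r=least_squares(res,[.5,-.25,0],loss="soft_l1")
print(r.x,np.degrees(r.x[2]));print(res(r.x).reshape(-1,2).round(1))
hb=W(r.x,(-85,0,144)); print("handle",hb,"mouth",W(r.x,(-15,0,51)),"hinge",W(r.x,(76,0,175)))
np.save("cab.npy",r.x)
ims={n:c["pixels"][:,:,::-1].copy() for n,c in cs.items()}
for n in ims:
    for a,b in [((-80,115,0),(200,115,0)),((200,115,0),(200,115,175)),((200,115,175),(200,-115,175)),((76,115,175),(76,-115,175)),((200,115,175),(76,115,175)),((200,-115,175),(76,-115,175)),((-85,60,144),(-85,-60,144)),((-80,109,85),(-80,-109,85)),((-15,28,51),(194,28,14)),((-15,-28,51),(194,-28,14))]:
        u=proj(cs[n],[W(r.x,a),W(r.x,b)]); cv2.line(ims[n],*[tuple(int(v*16) for v in q) for q in u],(0,255,0),1,cv2.LINE_AA,4)
big=np.hstack([cv2.resize(ims["top"][140:350,340:570],(400,400)),cv2.resize(ims["scene"][40:265,220:420],(400,400))])
cv2.imwrite("pics/fit.png",big)
E
python3 fit.py
```

```text
[ 0.46177733 -0.20841892 -0.03888497] -2.2279445092137617
[[ 0.9  0.2]
 [-0.7  0.6]
 [-0.2  1. ]
 [ 0.4 -0.5]
 [-0.7  0.2]
 [-1.8  0.2]
 [ 0.5 -1.2]
 [ 0.2 -0.1]
 [ 0.5  1.5]
 [-1.1  0.6]]
handle [ 0.37684158 -0.20511453  0.144     ] mouth [ 0.44678867 -0.20783579  0.051     ] hinge [ 0.53771988 -0.21137343  0.175     ]
```

View pics/fit.png

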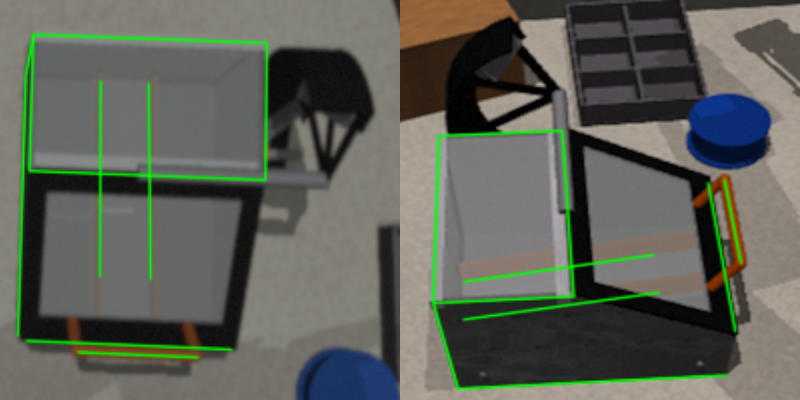

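```bash
cat > pl.py <<'E'
import numpy as np, json, os
from scipy.spatial.transform import Rotation as Ro, Slerp
cab=np.load("cab.npy")
def W(P):
    c,s=np.cos(cab[2]),np.sin(cab[2]);P=np.asarray(P,float)/1000
    return np.array([cab[0]+c*P[0]-s*P[1],cab[1]+s*P[0]+c*P[1],P[2]])
def C(p): # world m -> cabinet mm
    c,s=np.cos(cab[2]),np.sin(cab[2]);d=np.asarray(p)[:2]-cab[:2]
    return np.array([c*d[0]+s*d[1],-s*d[0]+c*d[1],p[2]])*1000
YAW=np.degrees(cab[2])
def Rdown(az): # jaw axis azimuth (deg), tool down
    a=np.radians(az); z=np.array([np.cos(a),np.sin(a),0]); x=np.array([0,0,-1.]); return np.array([x,np.cross(z,x),z]).T
def handle(th): # bar centre in cabinet mm
    a=-th; r=lambda d:(d[0]*np.cos(a)-d[1]*np.sin(a),d[0]*np.sin(a)+d[1]*np.cos(a))
    v=r((-155*np.cos(np.pi/6)-54*.5,-155*.5+54*np.cos(np.pi/6)))
    return np.array([76+v[0],0,175+v[1]])
def theta(Pc): # from bar position cabinet mm
    v=np.array([Pc[0]-76,Pc[2]-175]); h=handle(0); v0=np.array([h[0]-76,h[2]-175])
    a=np.arctan2(v0[1],v0[0])-np.arctan2(v[1],v[0]); return (a+1)%(2*np.pi)-1
def load():
    if os.path.exists("cmd.json"):
        d=json.load(open("cmd.json")); return np.array(d["p"]),np.array(d["R"])
    return np.array([.26,-.568,.223]),Rdown(-75.602+10.227)
def plan(tg,save=True):
    """tg: list of (p,R,opening)"""
    p0,R0=load(); rows=[]
    for p,R,o in tg:
        d=R0.T@(np.asarray(p)-p0); w=Ro.from_matrix(R0.T@R).as_rotvec(degrees=True)
        rows.append([round(v,4) for v in d]+[round(v,1) for v in w]+[o])
    rows=[[float(v)+0.0 for v in r] for r in rows]
    print(json.dumps([rows]))
    if save:
        r=rows[-1]; p=p0+R0@np.array(r[:3]); R=R0@Ro.from_rotvec(r[3:6],degrees=True).as_matrix()
        json.dump({"p":p.tolist(),"R":R.tolist()},open("cmd.json","w"))
def lin(p1,R1,o,n,hold=0):
    p0,R0=load(); w=Ro.from_matrix(R0.T@R1).as_rotvec()
    return [(p0+(np.asarray(p1)-p0)*k/n,R0@Ro.from_rotvec(w*k/n).as_matrix(),o) for k in range(1,n+1)]+[(p1,R1,o)]*hold
E
python3 - <<'E'
from pl import *
R=Rdown(YAW); b=W(handle(0)); print(b,YAW, np.degrees(Ro.from_matrix(load()[1].T@R).magnitude()))
plan(lin(b+[0,0,.055],R,.04,10,1))
E
```

```text
[ 0.37660782 -0.20510544  0.14426537] -2.2279445092137617 63.14705549078624
[[[0.0024, 0.0257, -0.0281, -6.3, 0.0, 0.0, 0.04], [0.0047, 0.0514, -0.0563, -12.6, 0.0, 0.0, 0.04], [0.0071, 0.0772, -0.0844, -18.9, 0.0, 0.0, 0.04], [0.0095, 0.1029, -0.1125, -25.3, 0.0, 0.0, 0.04], [0.0119, 0.1286, -0.1407, -31.6, 0.0, 0.0, 0.04], [0.0142, 0.1543, -0.1688, -37.9, 0.0, 0.0, 0.04], [0.0166, 0.18, -0.1969, -44.2, 0.0, 0.0, 0.04], [0.019, 0.2058, -0.225, -50.5, 0.0, 0.0, 0.04], [0.0214, 0.2315, -0.2532, -56.8, 0.0, 0.0, 0.04], [0.0237, 0.2572, -0.2813, -63.1, 0.0, 0.0, 0.04], [0.0237, 0.2572, -0.2813, -63.1, 0.0, 0.0, 0.04]]]
```

Request:
play_rows(rows=[[[0.005,0.051,-0.056,-13,0,0,0.04],[0.01,0.103,-0.113,-25,0,0,0.04],[0.014,0.154,-0.169,-38,0,0,0.04],[0.019,0.206,-0.225,-50,0,0,0.04],[0.024,0.257,-0.281,-63,0,0,0.04],[0.024,0.257,-0.281,-63,0,0,0.04],[0.024,0.257,-0.281,-63,0,0,0.04],[0.024,0.257,-0.281,-63,0,0,0.04],[0.024,0.257,-0.281,-63,0,0,0.04],[0.024,0.257,-0.281,-63,0,0,0.04],[0.024,0.257,-0.281,-63,0,0,0.04],[0.024,0.257,-0.281,-63,0,0,0.04]]])

```text
time_s: 2.8
position: [0.3771, -0.2071, 0.1987]
tcp_rot: [[0.001, 0.044, 0.999], [-0.001, 0.999, -0.044], [-1.0, -0.001, 0.001]]
force: [0.4, -0.3, -0.7]
opening: 0.458
```

```bash
python3 - <<'E'
from pl import *
import json
p0,R0=np.array([.26,-.568,.223]),Rdown(-75.602+10.227)
p=p0+R0@[0.024,0.257,-0.281];R=R0@Ro.from_rotvec([-63,0,0],degrees=True).as_matrix()
json.dump({"p":p.tolist(),"R":R.tolist()},open("cmd.json","w"))
from rig import *
from h import *
s=read_state(); print(s["time_s"],s["position"],p,s["force"],s["opening"],"\n",s["tcp_rot"].round(3))
c={n:capture(n) for n in ["scene","top","wrist"]}
pickle.dump(c,open("c1.pkl","wb"))
for n in c: cv2.imwrite(f"pics/{n}1.png",c[n]["pixels"][:,:,::-1])
E
```

```text
2.8 [ 0.37713013 -0.20712062  0.19868878] [ 0.3765406 -0.2054696  0.199    ] [ 0.43740866 -0.28408841 -0.65400025] 0.4583895184317576 
 [[ 0.001  0.044  0.999]
 [-0.001  0.999 -0.044]
 [-1.    -0.001  0.001]]
```

View pics/wrist1.png

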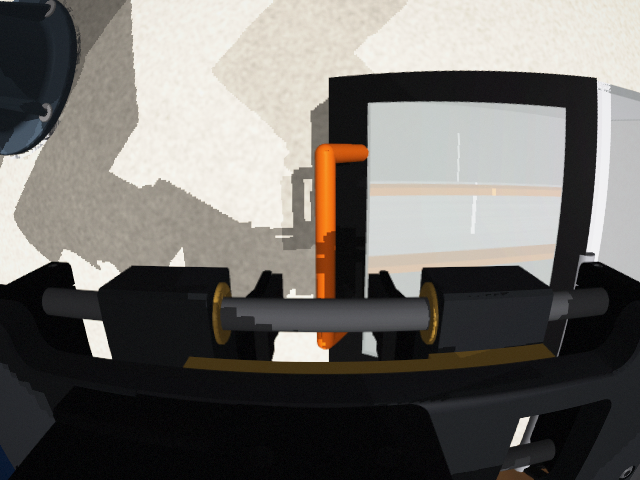

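View pics/scene1.png

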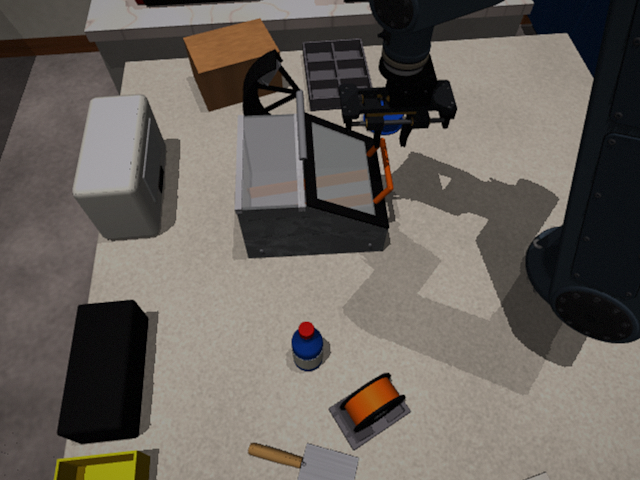

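```bash
cat >> h.py <<'E'
def fproj(c,P):
    P=np.asarray(P,float).reshape(-1,3)
    R=cv2.Rodrigues(np.array(c["rvec"],float))[0]; q=P@R.T+np.array(c["tvec"]);K=np.array(c["intrinsics"])
    r=np.hypot(q[:,0],q[:,1]);th=np.arctan2(r,q[:,2]);s=th/np.maximum(r,1e-9)
    return np.c_[K[0,0]*q[:,0]*s+K[0,2],K[1,1]*q[:,1]*s+K[1,2]]
E
python3 - <<'E'
from pl import *; from h import *
c=pickle.load(open("c1.pkl","rb"))["wrist"]
h=handle(0)
for y in (60,0,-60): print(y,fproj(c,W([h[0],y,h[2]])))
s=[0.37713013,-0.20712062,0.19868878]
print("tcp",fproj(c,s),"grasp",fproj(c,np.array(s)+[0,0,.019]),"flapcorner",fproj(c,[W([-80,109,88]),W([-80,-109,88]),W([76,109,178])]))
E
```

```text
60 [[326.0618605  158.12550318]]
0 [[326.49099377 257.92195362]]
-60 [[326.80373974 343.81980937]]
tcp [[328.27367058 295.89091299]] grasp [[328.66158428 313.30059745]] flapcorner [[332.73242059  89.41580456]
 [332.75969648 359.69188803]
 [598.36012187  92.50404905]]
```

Request:
play_rows(rows=[[[0.025,0,0,0,0,0,0.04],[0.05,0,0,0,0,0,0.04],[0.074,0,0,0,0,0,0.04],[0.074,0,0,0,0,0,0.04],[0.074,0,0,0,0,0,0.0],[0.074,0,0,0,0,0,0.0],[0.074,0,0,0,0,0,0.0],[0.074,0,0,0,0,0,0.0],[0.074,0,0,0,0,0,0.0],[0.074,0,0,0,0,0,0.0]]])

```text
time_s: 3.95
position: [0.3771, -0.2059, 0.125]
tcp_rot: [[0.001, 0.041, 0.999], [-0.001, 0.999, -0.041], [-1.0, -0.001, 0.001]]
force: [-0.8, -1.1, 1.9]
opening: 0.13
```

```bash
cat >> pl.py <<'E'
def upd(r):
    p0,R0=load(); p=p0+R0@np.array(r[:3]); R=R0@Ro.from_rotvec(r[3:6],degrees=True).as_matrix()
    json.dump({"p":p.tolist(),"R":R.tolist()},open("cmd.json","w"))
def stat():
    from rig import read_state
    s=read_state(); g=s["position"]-s["tcp_rot"][:,0]*.019; c=C(g)
    print("t",round(s["time_s"],2),"pos",s["position"].round(4),"cmd",load()[0].round(4),"F",s["force"].round(1),"M",s["moment"].round(2),"op",round(s["opening"]*87,1),"grasp cab",c.round(1),"theta",round(theta(c),3),"r",round(np.hypot(c[0]-76,c[2]-175),1),"q",s["joint_positions"].round(0).tolist())
    return s
E
python3 - <<'E'
from pl import *
upd([0.074,0,0,0,0,0]); stat()
E
```

```text
t 3.95 pos [ 0.3771 -0.2059  0.125 ] cmd [ 0.3765 -0.2055  0.125 ] F [-0.8 -1.1  1.9] M [-0.15  0.02 -0.01] op 11.3 grasp cab [-84.7  -0.7 144. ] theta -0.002 r 163.7 q [-44.0, 25.0, 115.0, -0.0, 40.0, -41.0]
```

```bash
cat > arc.py <<'E'
import sys
from pl import *
ths=[float(a) for a in sys.argv[1:]]
p0,R0=load(); y=C(p0-R0[:,0]*.019)[1]
tg=[]
for t in ths:
    h=handle(t); h[1]=y; tg.append((W(h)+R0[:,0]*.019,R0,0.0))
p0,R0=load(); rows=[]
for p,R,o in tg:
    d=R0.T@(p-p0); rows.append([round(float(v),3)+0. for v in d]+[0,0,0,0])
print(json.dumps([rows]))
upd(rows[-1])
E
python3 arc.py .05 .1 .15 .2 .25 .3 .35 .4 .45 .5 .5
```

```text
[[[-0.008, 0.0, -0.001, 0, 0, 0, 0], [-0.017, 0.0, -0.002, 0, 0, 0, 0], [-0.025, 0.0, -0.003, 0, 0, 0, 0], [-0.033, 0.0, -0.003, 0, 0, 0, 0], [-0.041, 0.0, -0.003, 0, 0, 0, 0], [-0.049, 0.0, -0.002, 0, 0, 0, 0], [-0.057, 0.0, -0.001, 0, 0, 0, 0], [-0.065, 0.0, 0.001, 0, 0, 0, 0], [-0.073, 0.0, 0.003, 0, 0, 0, 0], [-0.081, 0.0, 0.005, 0, 0, 0, 0], [-0.081, 0.0, 0.005, 0, 0, 0, 0]]]
```

Request:
play_rows(rows=[[[-0.008,0.0,-0.001,0,0,0,0],[-0.017,0.0,-0.002,0,0,0,0],[-0.025,0.0,-0.003,0,0,0,0],[-0.033,0.0,-0.003,0,0,0,0],[-0.041,0.0,-0.003,0,0,0,0],[-0.049,0.0,-0.002,0,0,0,0],[-0.057,0.0,-0.001,0,0,0,0],[-0.065,0.0,0.001,0,0,0,0],[-0.073,0.0,0.003,0,0,0,0],[-0.081,0.0,0.005,0,0,0,0],[-0.081,0.0,0.005,0,0,0,0]]])

```text
time_s: 5.05
position: [0.3814, -0.206, 0.2063]
tcp_rot: [[-0.001, 0.04, 0.999], [-0.001, 0.999, -0.04], [-1.0, -0.001, -0.001]]
force: [-3.4, -5.5, -4.0]
opening: 0.124
```

```bash
python3 -c "
from pl import *
stat()"; python3 arc.py .6 .7 .8 .9 1.0 1.1 1.2 1.3 1.3
```

```text
t 5.05 pos [ 0.3814 -0.206   0.2063] cmd [ 0.3815 -0.2057  0.206 ] F [-3.4 -5.5 -4. ] M [-0.8   0.57  0.05] op 10.8 grasp cab [-80.4  -0.7 225.3] theta 0.5 r 164.3 q [-43.0, 17.0, 109.0, -0.0, 54.0, -41.0]
[[[-0.016, 0.0, 0.006, 0, 0, 0, 0], [-0.03, 0.0, 0.013, 0, 0, 0, 0], [-0.044, 0.0, 0.022, 0, 0, 0, 0], [-0.057, 0.0, 0.032, 0, 0, 0, 0], [-0.069, 0.0, 0.043, 0, 0, 0, 0], [-0.08, 0.0, 0.056, 0, 0, 0, 0], [-0.089, 0.0, 0.069, 0, 0, 0, 0], [-0.097, 0.0, 0.084, 0, 0, 0, 0], [-0.097, 0.0, 0.084, 0, 0, 0, 0]]]
```

Request:
play_rows(rows=[[[-0.016,0.0,0.006,0,0,0,0],[-0.03,0.0,0.013,0,0,0,0],[-0.044,0.0,0.022,0,0,0,0],[-0.057,0.0,0.032,0,0,0,0],[-0.069,0.0,0.043,0,0,0,0],[-0.08,0.0,0.056,0,0,0,0],[-0.089,0.0,0.069,0,0,0,0],[-0.097,0.0,0.084,0,0,0,0],[-0.097,0.0,0.084,0,0,0,0]]])

```text
time_s: 5.95
position: [0.4625, -0.2093, 0.3065]
tcp_rot: [[-0.008, 0.04, 0.999], [-0.002, 0.999, -0.04], [-1.0, -0.002, -0.008]]
force: [-16.6, -0.8, 20.8]
opening: 0.123
```

```bash
python3 -c "
from pl import *
stat()"; python3 arc.py 1.4 1.5 1.6 1.7 1.75 1.8 1.8
```

```text
t 5.95 pos [ 0.4625 -0.2093  0.3065] cmd [ 0.4655 -0.2092  0.303 ] F [-16.6  -0.8  20.8] M [-0.2   2.73  0.06] op 10.7 grasp cab [  0.9  -0.8 325.5] theta 1.296 r 168.2 q [-37.0, 16.0, 92.0, -0.0, 73.0, -34.0]
[[[-0.007, 0.0, 0.015, 0, 0, 0, 0], [-0.012, 0.0, 0.03, 0, 0, 0, 0], [-0.015, 0.0, 0.046, 0, 0, 0, 0], [-0.017, 0.0, 0.063, 0, 0, 0, 0], [-0.017, 0.0, 0.071, 0, 0, 0, 0], [-0.017, 0.0, 0.079, 0, 0, 0, 0], [-0.017, 0.0, 0.079, 0, 0, 0, 0]]]
```

```bash
sed -i 's/p0-R0\[:,0\]\*.019)\[1\]/p0-R0[:,0]*.019)[1]; OZ=float(np.loadtxt("oz.txt"))/' arc.py; sed -i 's/tg.append((W(h)/h[2]+=OZ; tg.append((W(h)/' arc.py; echo 5 > oz.txt; python3 - <<'E'
from pl import *
p0,R0=load(); upd([.017,0,-.079,0,0,0]); print(load()[0])
E
python3 arc.py 1.3 1.3 1.35 1.4 1.45 1.5 1.55 1.55
```

```text
[ 0.46546415 -0.20915774  0.303     ]
[[[-0.005, 0.0, 0.0, 0, 0, 0, 0], [-0.005, 0.0, 0.0, 0, 0, 0, 0], [-0.009, 0.0, 0.007, 0, 0, 0, 0], [-0.012, 0.0, 0.015, 0, 0, 0, 0], [-0.014, 0.0, 0.022, 0, 0, 0, 0], [-0.017, 0.0, 0.03, 0, 0, 0, 0], [-0.019, 0.0, 0.038, 0, 0, 0, 0], [-0.019, 0.0, 0.038, 0, 0, 0, 0]]]
```

Request:
play_rows(rows=[[[-0.005,0.0,0.0,0,0,0,0],[-0.005,0.0,0.0,0,0,0,0],[-0.009,0.0,0.007,0,0,0,0],[-0.012,0.0,0.015,0,0,0,0],[-0.014,0.0,0.022,0,0,0,0],[-0.017,0.0,0.03,0,0,0,0],[-0.019,0.0,0.038,0,0,0,0],[-0.019,0.0,0.038,0,0,0,0]]])

```text
time_s: 6.75
position: [0.5023, -0.211, 0.3226]
tcp_rot: [[-0.004, 0.041, 0.999], [-0.001, 0.999, -0.041], [-1.0, -0.001, -0.004]]
force: [-6.3, -3.6, 5.5]
opening: 0.126
```

```bash
python3 -c "
from pl import *
from h import *
stat()
from rig import *
for n in ['scene','wrist']: cv2.imwrite(f'pics/{n}2.png',capture(n)['pixels'][:,:,::-1])"
```

```text
t 6.75 pos [ 0.5023 -0.211   0.3226] cmd [ 0.5034 -0.2107  0.322 ] F [-6.3 -3.6  5.5] M [-0.55  1.11 -0.01] op 11.0 grasp cab [ 40.7  -1.  341.6] theta 1.55 r 170.3 q [-34.0, 18.0, 86.0, -0.0, 76.0, -32.0]
```

View pics/scene2.png

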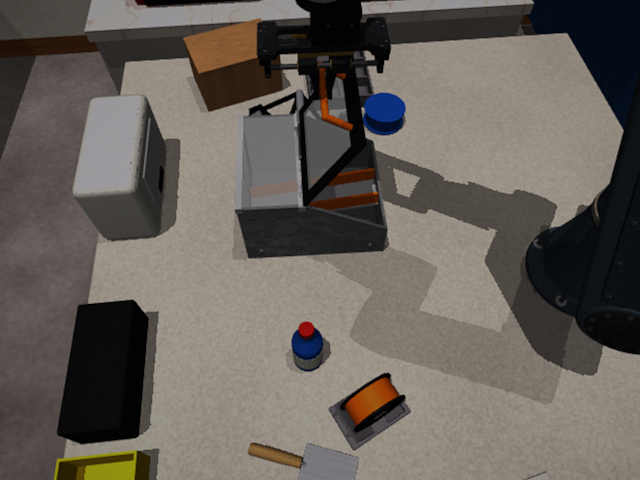

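View pics/wrist2.png

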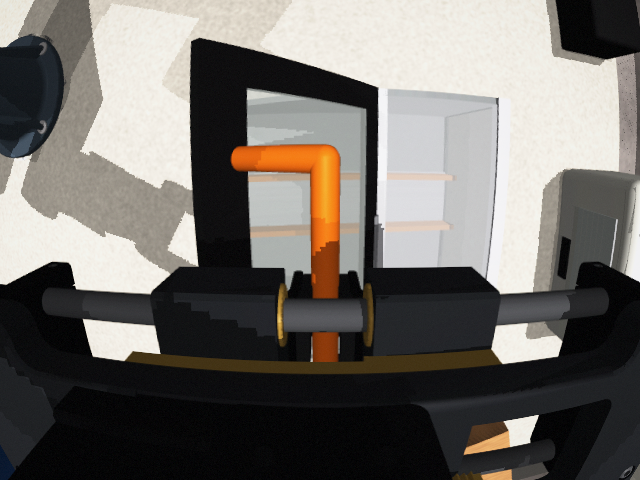

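```bash
echo 6 > oz.txt; sed -i 's/c=C(g)$/c=C(g)-[0,0,float(np.loadtxt("oz.txt"))]/' pl.py; python3 arc.py 1.6 1.65 1.7 1.75 1.75; python3 -c "
from pl import *
from rig import *
for t in (1.9,2.3): print(handle(t))"
```

```text
[[[-0.002, 0.0, 0.008, 0, 0, 0, 0], [-0.003, 0.0, 0.016, 0, 0, 0, 0], [-0.004, 0.0, 0.025, 0, 0, 0, 0], [-0.004, 0.0, 0.033, 0, 0, 0, 0], [-0.004, 0.0, 0.033, 0, 0, 0, 0]]]
[ 99.04106849   0.         337.51187391]
[160.50733399   0.         315.71073343]
```

Request:
play_rows(rows=[[[-0.002,0.0,0.008,0,0,0,0],[-0.003,0.0,0.016,0,0,0,0],[-0.004,0.0,0.025,0,0,0,0],[-0.004,0.0,0.033,0,0,0,0],[-0.004,0.0,0.033,0,0,0,0],[-0.004,0.0,0.033,0,0,0,0]]])

```text
time_s: 7.45
position: [0.5354, -0.2124, 0.3267]
tcp_rot: [[-0.003, 0.041, 0.999], [-0.001, 0.999, -0.041], [-1.0, -0.001, -0.003]]
force: [-3.9, -3.2, 4.7]
opening: 0.127
```

```bash
python3 -c "
from pl import *
stat()"; python3 arc.py 1.8 1.85 1.9 1.94 1.97 1.97
```

```text
t 7.45 pos [ 0.5354 -0.2124  0.3267] cmd [ 0.5364 -0.2121  0.326 ] F [-3.9 -3.2  4.7] M [-0.52  0.82  0.  ] op 11.1 grasp cab [ 73.8  -1.1 339.7] theta 1.746 r 164.7 q [-33.0, 21.0, 81.0, -0.0, 78.0, -30.0]
[[[0.0, 0.0, 0.008, 0, 0, 0, 0], [0.001, 0.0, 0.016, 0, 0, 0, 0], [0.001, 0.0, 0.024, 0, 0, 0, 0], [0.003, 0.0, 0.031, 0, 0, 0, 0], [0.003, 0.0, 0.036, 0, 0, 0, 0], [0.003, 0.0, 0.036, 0, 0, 0, 0]]]
```

Request:
play_rows(rows=[[[0.0,0.0,0.008,0,0,0,0],[0.001,0.0,0.016,0,0,0,0],[0.001,0.0,0.024,0,0,0,0],[0.003,0.0,0.031,0,0,0,0],[0.003,0.0,0.036,0,0,0,0],[0.003,0.0,0.036,0,0,0,0],[0.003,0.0,0.036,0,0,0,0]]])

```text
time_s: 8.15
position: [0.571, -0.2139, 0.3231]
tcp_rot: [[-0.004, 0.041, 0.999], [-0.0, 0.999, -0.041], [-1.0, -0.001, -0.004]]
force: [-3.6, -2.5, 4.6]
opening: 0.128
```

```bash
python3 -c "
from pl import *
stat()"; python3 arc.py 1.95 1.93 1.91 1.89 1.89; python3 arc.py 1.87 1.85 1.83 1.83
```

```text
t 8.15 pos [ 0.571  -0.2139  0.3231] cmd [ 0.5724 -0.2136  0.323 ] F [-3.6 -2.5  4.6] M [-0.57  0.79  0.01] op 11.1 grasp cab [109.4  -1.2 336.1] theta 1.964 r 164.5 q [-31.0, 24.0, 77.0, -0.0, 80.0, -29.0]
[[[0.0, 0.0, -0.004, 0, 0, 0, 0], [-0.001, 0.0, -0.007, 0, 0, 0, 0], [-0.001, 0.0, -0.01, 0, 0, 0, 0], [-0.002, 0.0, -0.013, 0, 0, 0, 0], [-0.002, 0.0, -0.013, 0, 0, 0, 0]]]
[[[0.0, 0.0, -0.004, 0, 0, 0, 0], [0.0, 0.0, -0.007, 0, 0, 0, 0], [-0.001, 0.0, -0.01, 0, 0, 0, 0], [-0.001, 0.0, -0.01, 0, 0, 0, 0]]]
```

Request:
play_rows(rows=[[[0.0,0.0,-0.004,0,0,0,0],[-0.001,0.0,-0.007,0,0,0,0],[-0.001,0.0,-0.01,0,0,0,0],[-0.002,0.0,-0.013,0,0,0,0],[-0.002,0.0,-0.013,0,0,0,0]]])

```text
time_s: 8.65
position: [0.5596, -0.2134, 0.325]
tcp_rot: [[0.001, 0.042, 0.999], [-0.001, 0.999, -0.042], [-1.0, -0.001, 0.001]]
force: [-2.6, -3.8, 3.3]
opening: 0.127
```

Request:
play_rows(rows=[[[0.0,0.0,-0.004,0,0,0,0],[0.0,0.0,-0.007,0,0,0,0],[-0.001,0.0,-0.01,0,0,0,0],[-0.001,0.0,-0.01,0,0,0,0]]])

```text
time_s: 9.05
position: [0.5498, -0.213, 0.3257]
tcp_rot: [[0.001, 0.041, 0.999], [-0.001, 0.999, -0.041], [-1.0, -0.0, 0.001]]
force: [-2.4, -3.5, 3.7]
opening: 0.128
```

```bash
python3 -c "
from pl import *
stat()"; python3 arc.py 1.815 1.80 1.80
```

```text
t 9.05 pos [ 0.5498 -0.213   0.3257] cmd [ 0.5494 -0.2126  0.326 ] F [-2.4 -3.5  3.7] M [-0.69  0.06  0.01] op 11.1 grasp cab [ 88.1  -1.1 338.7] theta 1.833 r 164.2 q [-32.0, 22.0, 80.0, -0.0, 79.0, -30.0]
[[[0.0, 0.0, -0.003, 0, 0, 0, 0], [0.0, 0.0, -0.005, 0, 0, 0, 0], [0.0, 0.0, -0.005, 0, 0, 0, 0]]]
```

Request:
play_rows(rows=[[[0.0,0.0,-0.003,0,0,0,0],[0.0,0.0,-0.005,0,0,0,0],[0.0,0.0,-0.005,0,0,0,0],[0.0,0.0,-0.005,0,0,0,0]]])

```text
time_s: 9.45
position: [0.545, -0.2127, 0.3258]
tcp_rot: [[0.001, 0.041, 0.999], [-0.0, 0.999, -0.041], [-1.0, -0.0, 0.001]]
force: [-1.4, -3.9, 5.2]
opening: 0.128
```

```bash
python3 -c "
from pl import *
stat()"; python3 arc.py 1.85 1.90 1.95 2.0 2.03 2.05 2.05;python3 arc.py 2.02 1.99 1.96 1.96;python3 arc.py 1.93 1.91 1.89 1.89
```

```text
t 9.45 pos [ 0.545  -0.2127  0.3258] cmd [ 0.5444 -0.2124  0.326 ] F [-1.4 -3.9  5.2] M [-0.63 -0.04  0.03] op 11.2 grasp cab [ 83.3  -1.1 338.8] theta 1.803 r 164.0 q [-32.0, 21.0, 80.0, -0.0, 78.0, -30.0]
[[[0.001, 0.0, 0.008, 0, 0, 0, 0], [0.001, 0.0, 0.016, 0, 0, 0, 0], [0.003, 0.0, 0.024, 0, 0, 0, 0], [0.005, 0.0, 0.032, 0, 0, 0, 0], [0.006, 0.0, 0.037, 0, 0, 0, 0], [0.007, 0.0, 0.04, 0, 0, 0, 0], [0.007, 0.0, 0.04, 0, 0, 0, 0]]]
[[[-0.002, 0.0, -0.004, 0, 0, 0, 0], [-0.003, 0.0, -0.009, 0, 0, 0, 0], [-0.004, 0.0, -0.014, 0, 0, 0, 0], [-0.004, 0.0, -0.014, 0, 0, 0, 0]]]
[[[-0.001, 0.0, -0.005, 0, 0, 0, 0], [-0.001, 0.0, -0.008, 0, 0, 0, 0], [-0.002, 0.0, -0.011, 0, 0, 0, 0], [-0.002, 0.0, -0.011, 0, 0, 0, 0]]]
```

Follows down; not locked. Next, higher.

Request:
play_rows(rows=[[[0.001,0.0,0.008,0,0,0,0],[0.001,0.0,0.016,0,0,0,0],[0.003,0.0,0.024,0,0,0,0],[0.005,0.0,0.032,0,0,0,0],[0.006,0.0,0.037,0,0,0,0],[0.007,0.0,0.04,0,0,0,0],[0.007,0.0,0.04,0,0,0,0],[0.007,0.0,0.04,0,0,0,0]]])

```text
time_s: 10.25
position: [0.5839, -0.2143, 0.3188]
tcp_rot: [[-0.003, 0.041, 0.999], [-0.0, 0.999, -0.041], [-1.0, -0.0, -0.003]]
force: [-3.9, -3.7, 7.2]
opening: 0.128
```

Request:
play_rows(rows=[[[-0.002,0.0,-0.004,0,0,0,0],[-0.003,0.0,-0.009,0,0,0,0],[-0.004,0.0,-0.014,0,0,0,0],[-0.004,0.0,-0.014,0,0,0,0]]])

```text
time_s: 10.65
position: [0.5708, -0.2137, 0.3221]
tcp_rot: [[0.001, 0.042, 0.999], [0.0, 0.999, -0.042], [-1.0, 0.0, 0.001]]
force: [0.6, -4.4, -0.3]
opening: 0.124
```

Request:
play_rows(rows=[[[-0.001,0.0,-0.005,0,0,0,0],[-0.001,0.0,-0.008,0,0,0,0],[-0.002,0.0,-0.011,0,0,0,0],[-0.002,0.0,-0.011,0,0,0,0]]])

```text
time_s: 11.05
position: [0.567, -0.2136, 0.323]
tcp_rot: [[0.016, 0.042, 0.999], [-0.0, 0.999, -0.042], [-1.0, 0.0, 0.016]]
force: [16.5, -6.0, -11.6]
opening: 0.128
```

```bash
python3 -c "
from pl import *
stat()"
```

```text
t 11.05 pos [ 0.567  -0.2136  0.323 ] cmd [ 0.5594 -0.2131  0.325 ] F [ 16.5  -6.  -11.6] M [-0.87 -3.04 -0.07] op 11.2 grasp cab [105.   -1.1 336. ] theta 1.937 r 163.6 q [-31.0, 23.0, 78.0, 0.0, 78.0, -29.0]
```

Request:
play_rows(rows=[[[0.002,0.0,0.009,0,0,0,0],[0.002,0.0,0.009,0,0,0,0],[0.002,0.0,0.009,0,0,0,0]]])

```text
time_s: 11.35
position: [0.5699, -0.2137, 0.3223]
tcp_rot: [[0.002, 0.041, 0.999], [-0.0, 0.999, -0.041], [-1.0, -0.0, 0.002]]
force: [4.0, -4.7, -0.6]
opening: 0.127
```

```bash
python3 -c "
from pl import *
upd([.002,0,.009,0,0,0]);stat()"
```

```text
t 11.35 pos [ 0.5699 -0.2137  0.3223] cmd [ 0.5684 -0.2134  0.323 ] F [ 4.  -4.7 -0.6] M [-0.8  -0.75 -0.02] op 11.1 grasp cab [108.2  -1.  335.3] theta 1.958 r 163.5 q [-31.0, 23.0, 77.0, 0.0, 79.0, -29.0]
```

Request:
play_rows(rows=[[[0,0,0.001,0,0,0,0.03],[0,0,0.001,0,0,0,0.03],[0,0,0.001,0,0,0,0.03],[0,0,0.001,0,0,0,0.03],[-0.03,0,0.001,0,0,0,0.03],[-0.07,0,0.001,0,0,0,0.03],[-0.1,0,0.001,0,0,0,0.03],[-0.1,0,0.001,0,0,0,0.03],[-0.1,0,0.001,0,0,0,0.03],[-0.1,0,0.001,0,0,0,0.03],[-0.1,0,0.001,0,0,0,0.03]]])

```text
time_s: 12.45
position: [0.5691, -0.2131, 0.4207]
tcp_rot: [[-0.003, 0.041, 0.999], [0.002, 0.999, -0.041], [-1.0, 0.002, -0.003]]
force: [0.3, -0.1, -0.3]
opening: 0.345
```

```bash
python3 -c "
from pl import *
upd([-.1,0,.001,0,0,0]);stat()
from h import *
from rig import *
c={n:capture(n) for n in ['scene','top']}
pickle.dump(c,open('c3.pkl','wb'))
cv2.imwrite('pics/both3.png',np.hstack([cv2.resize(c[n]['pixels'][:,:,::-1],(400,300)) for n in c]))
z=[cv2.resize(c['top']['pixels'][200:340,120:280,::-1],(400,350),interpolation=cv2.INTER_CUBIC),cv2.resize(c['scene']['pixels'][300:480,240:440,::-1],(389,350),interpolation=cv2.INTER_CUBIC)]
cv2.imwrite('pics/spool3.png',np.hstack(z))
"
```

```text
t 12.45 pos [ 0.5691 -0.2131  0.4207] cmd [ 0.5694 -0.2135  0.423 ] F [ 0.3 -0.1 -0.3] M [-0.02 -0.11 -0.01] op 30.0 grasp cab [107.5  -0.6 433.7] theta 1.88 r 260.6 q [-31.0, 20.0, 68.0, 0.0, 92.0, -29.0]
```

View pics/both3.png

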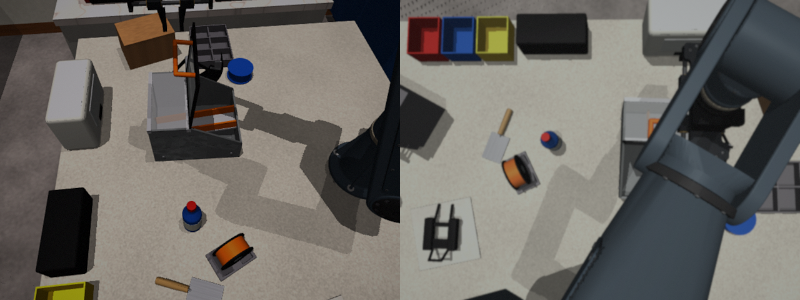

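View pics/spool3.png

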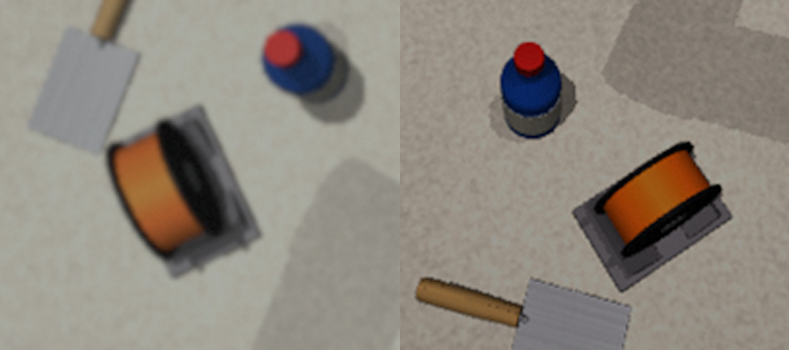

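```bash
cat > spool.py <<'E'
from h import *
from rig import *
from scipy.optimize import minimize
c={n:capture(n) for n in ["scene","top"]}
ms={}
for n in c:
    r=trace(n,"spool_center"); print(n,[(round(d["p"],2),np.round(d["at"]).tolist(),int(d["mask"].sum())) for d in r])
    m=r[0]["mask"].astype(np.uint8); k,l,st,_=cv2.connectedComponentsWithStats(m); m=(l==1+np.argmax(st[1:,4])).astype(np.uint8); ms[n]=m
a=np.linspace(0,2*np.pi,60)
def circ(p,y):
    ax=np.array([np.cos(p[2]),np.sin(p[2]),0]);h=np.array([-ax[1],ax[0],0]);ce=np.array([p[0],p[1],.062])
    return ce+y*ax+.05*(np.cos(a)[:,None]*h+np.sin(a)[:,None]*[0,0,1])
def render(n,p):
    u=np.vstack([proj(c[n],circ(p,.0225)),proj(c[n],circ(p,-.0225))]); h=cv2.convexHull((u*16).astype(np.int32).reshape(-1,1,2))
    S=np.zeros((480,640),np.uint8); cv2.fillConvexPoly(S,h,1,cv2.LINE_8,4); return S
def cost(p):
    t=0
    for n in c:
        S=render(n,p); t+=1-(S&ms[n]).sum()/(S|ms[n]).sum()
    return t
best=None
for yaw in np.radians([10,30,50]):
    p0=unproj(c["top"],[186.3,275],.07)[0]; 
    r=minimize(cost,[p0[0],p0[1],-yaw],method="Nelder-Mead",options=dict(initial_simplex=[[p0[0],p0[1],-yaw],[p0[0]+.02,p0[1],-yaw],[p0[0],p0[1]+.02,-yaw],[p0[0],p0[1],-yaw-.3]]))
    r2=minimize(cost,[p0[0],p0[1],yaw],method="Nelder-Mead",options=dict(initial_simplex=[[p0[0],p0[1],yaw],[p0[0]+.02,p0[1],yaw],[p0[0],p0[1]+.02,yaw],[p0[0],p0[1],yaw+1.2]]))
    for q in (r,r2):
        print(q.x.round(4),np.degrees(q.x[2]).round(1),round(q.fun,3))
        if best is None or q.fun<best.fun: best=q
p=best.x; np.save("spool.npy",p)
o=[]
for n,(y0,y1,x0,x1) in {"top":(200,340,120,280),"scene":(300,480,240,440)}.items():
    im=c[n]["pixels"][:,:,::-1].copy(); s=4
    for y in (.0225,-.0225):
        cv2.polylines(im,[(proj(c[n],circ(p,y))*16).astype(np.int32).reshape(-1,1,2)],True,(0,255,0),1,cv2.LINE_AA,4)
    cs,_=cv2.findContours(ms[n],0,1); cv2.drawContours(im,cs,-1,(255,0,255),1)
    o.append(cv2.resize(im[y0:y1,x0:x1],(400,400),interpolation=cv2.INTER_CUBIC))
cv2.imwrite("pics/spoolfit.png",np.hstack(o))
for n,z in (("top",.15),): print("bottle",[unproj(c[n],d["at"],.08).round(3) for d in trace(n,"spray_bottle")[:1]])
E
python3 spool.py
```

```text
scene [(0.71, [372.0, 404.0], 2030)]
top [(0.83, [186.0, 276.0], 1630)]
[ 0.467   0.2259 -1.1117] -63.7 0.217
[0.4666 0.2254 2.0211] 115.8 0.215
[ 0.466   0.2253 -1.1269] -64.6 0.213
[0.4663 0.2253 2.0223] 115.9 0.212
[ 0.4662  0.2252 -1.1269] -64.6 0.212
[0.466  0.2253 2.0211] 115.8 0.215
bottle [array([[0.558, 0.115, 0.08 ]])]
```

View pics/spoolfit.png

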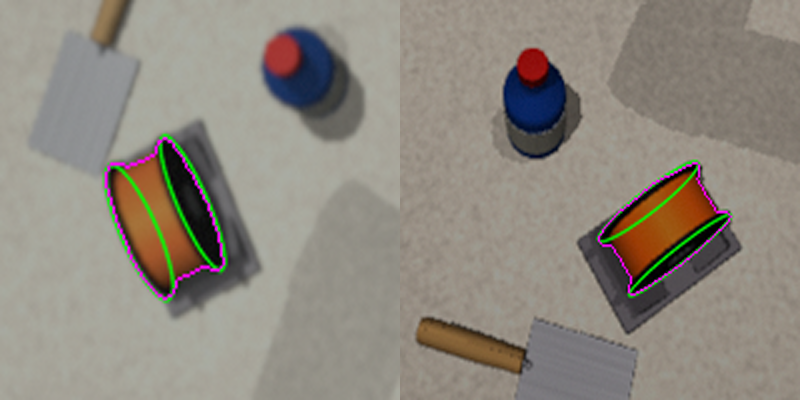

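```bash
python3 - <<'E'
from pl import *
p=np.load("spool.npy"); R=Rdown(-64.5)
tg=[(np.array([.466,.2255,.40]),R,.08)]
plan(tg)
plan([(np.array([.466,.2255,.20]),R,.08)])
E
```

```text
[[[0.023, 0.4343, -0.1215, 62.1, 0.0, 0.0, 0.08]]]
[[[0.2, 0.0, 0.0, 0.0, 0.0, 0.0, 0.08]]]
```

Request:
play_rows(rows=[[[0,0.04,-0.012,6,0,0,0.03],[0,0.09,-0.025,12,0,0,0.03],[0,0.14,-0.04,20,0,0,0.03],[0,0.19,-0.053,27,0,0,0.05],[0,0.24,-0.067,34,0,0,0.08],[0.023,0.29,-0.08,41,0,0,0.08],[0.023,0.34,-0.095,49,0,0,0.08],[0.023,0.39,-0.11,56,0,0,0.08],[0.023,0.4343,-0.1215,62.1,0,0,0.08],[0.023,0.4343,-0.1215,62.1,0,0,0.08],[0.023,0.4343,-0.1215,62.1,0,0,0.08],[0.023,0.4343,-0.1215,62.1,0,0,0.08]]])

```text
time_s: 14.0
position: [0.4664, 0.2253, 0.3996]
tcp_rot: [[0.0, 0.902, 0.432], [-0.001, 0.432, -0.902], [-1.0, -0.0, 0.001]]
force: [-0.8, -0.6, -0.5]
opening: 0.915
```

Request:
play_rows(rows=[[[0.04,0,0,0,0,0,0.08],[0.09,0,0,0,0,0,0.08],[0.13,0,0,0,0,0,0.08],[0.17,0,0,0,0,0,0.08],[0.2,0,0,0,0,0,0.08],[0.2,0,0,0,0,0,0.08],[0.2,0,0,0,0,0,0.08]]])

```text
time_s: 14.7
position: [0.4674, 0.2243, 0.1999]
tcp_rot: [[0.0, 0.903, 0.429], [-0.0, 0.429, -0.903], [-1.0, -0.0, 0.0]]
force: [-0.4, -0.7, 0.3]
opening: 0.917
```

```bash
python3 - <<'E'
from pl import *; from h import *
from rig import *
s=stat(); print(s["tcp_rot"].round(3))
c=capture("wrist"); im=c["pixels"][:,:,::-1].copy()
p=np.load("spool.npy"); ax=np.array([np.cos(p[2]),np.sin(p[2]),0]);h=np.array([-ax[1],ax[0],0]);a=np.linspace(0,2*np.pi,80)
for y in (.0225,-.0225):
    P=np.array([p[0],p[1],.062])+y*ax+.05*(np.cos(a)[:,None]*h+np.sin(a)[:,None]*[0,0,1])
    cv2.polylines(im,[(fproj(c,P)*16).astype(np.int32).reshape(-1,1,2)],True,(0,255,0),1,cv2.LINE_AA,4)
cv2.imwrite("pics/w4.png",im); pickle.dump(c,open("c4.pkl","wb"))
for t in ["spool_center","spray_bottle"]:
  for d in trace("wrist",t)[:2]: print(t,d["p"],d["at"])
E
```

```text
t 14.7 pos [0.4674 0.2243 0.1999] cmd [0.466  0.2255 0.2   ] F [-0.4 -0.7  0.3] M [-0.   -0.06 -0.06] op 79.8 grasp cab [-11.3 432.6 212.9] theta 0.598 r 95.1 q [13.0, 24.0, 99.0, -0.0, 57.0, 78.0]
[[ 0.     0.903  0.429]
 [-0.     0.429 -0.903]
 [-1.    -0.     0.   ]]
spool_center 0.58 [320.3, 228.3]
spool_center 0.3 [626.8, 239.9]
spray_bottle 0.77 [485.2, 186.2]
```

View pics/w4.png

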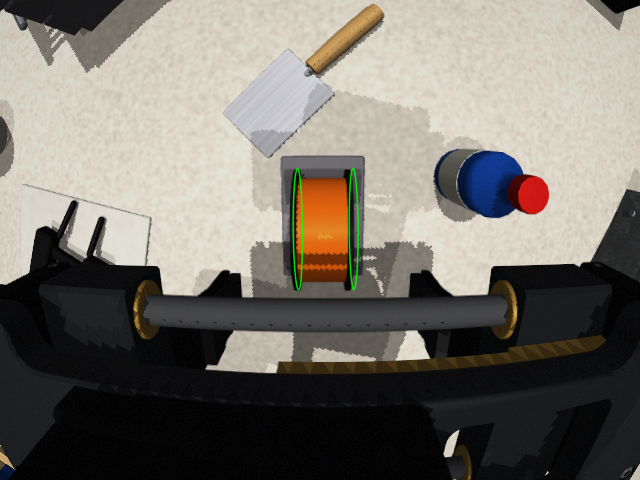

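Request:
play_rows(rows=[[[0.04,0,0,0,0,0,0.08],[0.08,0,0,0,0,0,0.08],[0.11,0,0,0,0,0,0.08],[0.132,0,0,0,0,0,0.08],[0.132,0,0,0,0,0,0.08],[0.132,0,0,0,0,0,0.03],[0.132,0,0,0,0,0,0.03],[0.132,0,0,0,0,0,0.03],[0.132,0,0,0,0,0,0.03],[0.132,0,0,0,0,0,0.03]]])

```text
time_s: 15.85
position: [0.4668, 0.2255, 0.0683]
tcp_rot: [[0.001, 0.902, 0.431], [0.0, 0.431, -0.902], [-1.0, 0.001, 0.0]]
force: [0.3, 0.4, 0.5]
opening: 0.552
```

```bash
python3 - <<'E'
from pl import *
upd([.132,0,0,0,0,0]); stat()
E
```

```text
t 15.85 pos [0.4668 0.2255 0.0683] cmd [0.466  0.2255 0.068 ] F [0.3 0.4 0.5] M [-0.02 -0.01  0.05] op 48.0 grasp cab [-11.8 433.8  81.3] theta -0.629 r 128.4 q [13.0, 36.0, 105.0, -0.0, 39.0, 78.0]
```

Request:
play_rows(rows=[[[0,0,0,0,0,0,0.02],[0,0,0,0,0,0,0.02],[0,0,0,0,0,0,0.02]]])

```text
time_s: 16.15
position: [0.4667, 0.2255, 0.0681]
tcp_rot: [[0.001, 0.902, 0.431], [0.0, 0.431, -0.902], [-1.0, 0.001, 0.0]]
force: [-0.6, -0.3, 6.1]
opening: 0.515
```

Request:
play_rows(rows=[[[-0.03,0,0,0,0,0,0.02],[-0.07,0,0,0,0,0,0.02],[-0.11,0,0,0,0,0,0.02],[-0.15,0,0,0,0,0,0.02],[-0.15,0,0,0,0,0,0.02]]])

```text
time_s: 16.65
position: [0.4697, 0.2263, 0.2221]
tcp_rot: [[0.011, 0.902, 0.431], [0.003, 0.431, -0.902], [-1.0, 0.011, 0.002]]
force: [0.9, 0.9, -3.5]
opening: 0.513
```

```bash
python3 - <<'E'
from pl import *; from h import *
upd([-.15,0,0,0,0,0]); stat()
from rig import *
c=capture("wrist"); cv2.imwrite("pics/w5.png",c["pixels"][:,:,::-1])
E
```

```text
t 16.65 pos [0.4697 0.2263 0.2221] cmd [0.466  0.2255 0.218 ] F [ 0.9  0.9 -3.5] M [-0.02 -0.11 -0.04] op 44.6 grasp cab [ -9.2 434.6 235.1] theta 0.803 r 104.3 q [13.0, 22.0, 97.0, -0.0, 60.0, 78.0]
```

View pics/w5.png

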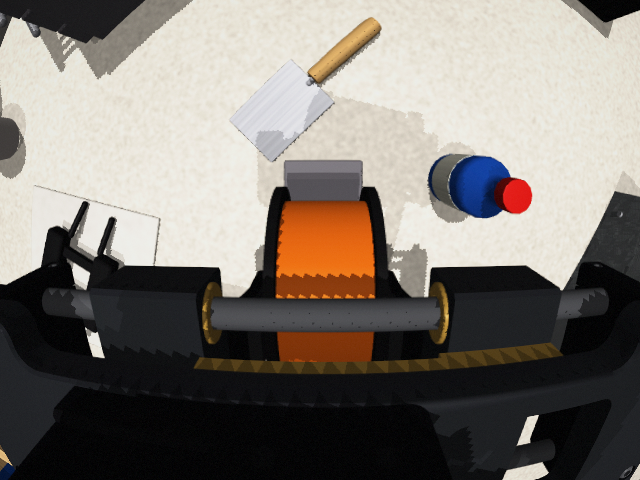

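```bash
cat >> pl.py <<'E'
def Rplace(tilt):
    t=np.radians(tilt); c,s=np.cos(cab[2]),np.sin(cab[2]); M=np.array([[c,-s,0],[s,c,0],[0,0,1]])
    x=np.array([np.sin(t),0,-np.cos(t)]); z=np.array([0,-1.,0]); return M@np.array([x,np.cross(z,x),z]).T
def place(Pc,tilt):
    R=Rplace(tilt); return W(Pc)-.006*R[:,0],R
E
python3 - <<'E'
from pl import *
p,R=place([-60,0,200],15); print(p,np.degrees(Ro.from_matrix(load()[1].T@R).magnitude()))
plan([(p,R,.02)])
E
```

```text
[ 0.40027094 -0.20602604  0.20579555] 31.4770463828604
[[[0.0122, -0.2452, 0.3611, 27.6, -3.6, 14.7, 0.02]]]
```

Request:
play_rows(rows=[[[0,-0.025,0.036,3,0,1.5,0.02],[0,-0.049,0.072,5.5,-0.7,3,0.02],[0,-0.074,0.108,8,-1,4.5,0.02],[0,-0.098,0.144,11,-1.4,6,0.02],[0,-0.123,0.18,14,-1.8,7.3,0.02],[0,-0.147,0.217,16.5,-2.2,9,0.02],[0,-0.172,0.253,19.3,-2.5,10.3,0.02],[0.005,-0.196,0.289,22,-2.9,11.8,0.02],[0.0122,-0.22,0.325,25,-3.3,13.2,0.02],[0.0122,-0.2452,0.3611,27.6,-3.6,14.7,0.02],[0.0122,-0.2452,0.3611,27.6,-3.6,14.7,0.02],[0.0122,-0.2452,0.3611,27.6,-3.6,14.7,0.02]]])

```text
time_s: 17.9
position: [0.3988, -0.2061, 0.2032]
tcp_rot: [[0.254, 0.966, -0.042], [-0.006, -0.042, -0.999], [-0.967, 0.254, -0.005]]
force: [-0.1, 0.4, -3.5]
opening: 0.515
```

```bash
cat > look.py <<'E'
import sys
from pl import *; from h import *
from rig import *
s=stat(); print(s["tcp_rot"].round(3), "R err deg", np.degrees(Ro.from_matrix(load()[1].T@s["tcp_rot"]).magnitude()))
c={n:capture(n) for n in ("wrist","scene")}; pickle.dump(c,open("cl.pkl","wb"))
for n in c:
    im=c[n]["pixels"][:,:,::-1].copy(); f=fproj if n=="wrist" else proj
    fl=lambda x:51-(x+15)*np.tan(np.radians(10))
    for y in (28,-28):
        P=np.array([W([x,y,fl(x)+30]) for x in np.linspace(-70,190,40)])
        cv2.polylines(im,[(f(c[n],P)*16).astype(np.int32).reshape(-1,1,2)],False,(0,255,0),1,cv2.LINE_AA,4)
    cv2.imwrite(f"pics/{sys.argv[1]}_{n}.png",im)
E
python3 look.py a
```

```text
t 17.9 pos [ 0.3988 -0.2061  0.2032] cmd [ 0.4003 -0.206   0.2058] F [-0.1  0.4 -3.5] M [0.11 0.36 0.02] op 44.8 grasp cab [-6.790e+01 -2.000e-01  2.156e+02] theta 0.463 r 149.5 q [-49.0, 14.0, 117.0, 17.0, 40.0, 31.0]
[[ 0.254  0.966 -0.042]
 [-0.006 -0.042 -0.999]
 [-0.967  0.254 -0.005]] R err deg 0.4062949553649343
```

View pics/a_wrist.png

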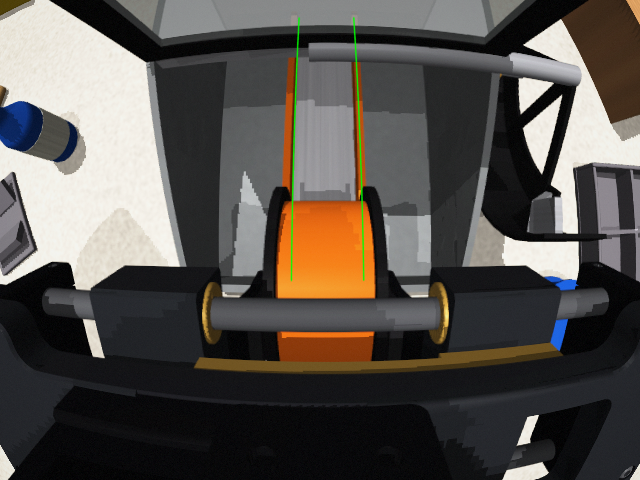

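View pics/a_scene.png

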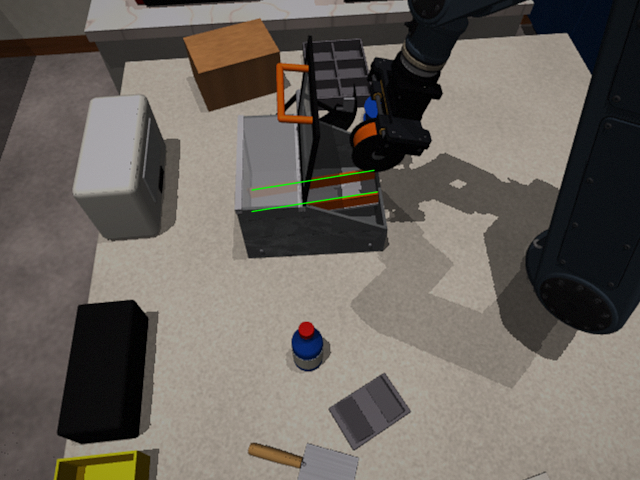

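```bash
python3 - <<'E'
import cv2,numpy as np
a=cv2.imread("pics/a_wrist.png")[40:200,240:410]; b=cv2.imread("pics/a_scene.png")[150:230,230:400]
cv2.imwrite("pics/za.png",np.hstack([cv2.resize(a,(400,376),interpolation=cv2.INTER_CUBIC),cv2.resize(b,(400,376),interpolation=cv2.INTER_CUBIC)]))
E
```

```text
(no output)
```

View pics/za.png

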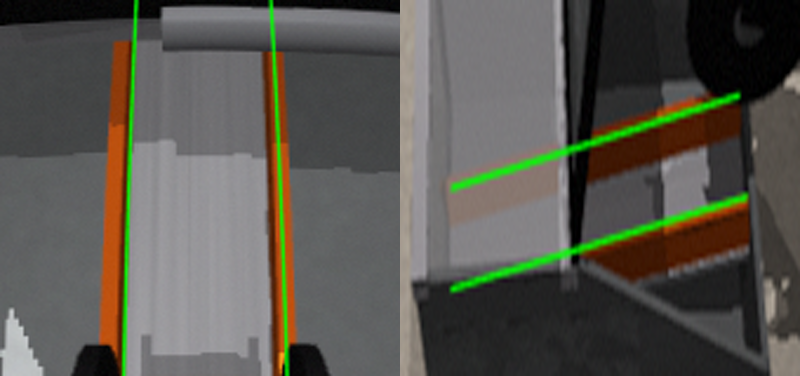

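```bash
python3 - <<'E'
from pl import *
plan([place([-30,2,160],15)+(.02,), place([-5,2,118],15)+(.02,)])
plan([place([-5,2,108],15)+(.02,), place([-5,2,103],15)+(.02,)])
E
```

```text
[[[0.0464, 0.0186, -0.002, 0.0, 0.0, 0.0, 0.02], [0.0934, 0.0319, -0.002, 0.0, 0.0, 0.0, 0.02]]]
[[[0.0097, -0.0026, 0.0001, 0.0, 0.0, 0.0, 0.02], [0.0145, -0.0039, 0.0001, 0.0, 0.0, 0.0, 0.02]]]
```

Request:
play_rows(rows=[[[0.023,0.009,-0.002,0,0,0,0.02],[0.0464,0.0186,-0.002,0,0,0,0.02],[0.07,0.025,-0.002,0,0,0,0.02],[0.0934,0.0319,-0.002,0,0,0,0.02],[0.0934,0.0319,-0.002,0,0,0,0.02],[0.0934,0.0319,-0.002,0,0,0,0.02]]])

```text
time_s: 18.6
position: [0.4554, -0.204, 0.1228]
tcp_rot: [[0.256, 0.966, -0.036], [-0.007, -0.035, -0.999], [-0.967, 0.256, -0.003]]
force: [0.8, 0.2, -3.3]
opening: 0.517
```

Request:
play_rows(rows=[[[0.005,-0.0013,0,0,0,0,0.02],[0.0097,-0.0026,0,0,0,0,0.02],[0.0145,-0.0039,0,0,0,0,0.02],[0.0145,-0.0039,0,0,0,0,0.02],[0.0145,-0.0039,0,0,0,0,0.02]]])

```text
time_s: 19.1
position: [0.4556, -0.2064, 0.1084]
tcp_rot: [[0.258, 0.965, -0.039], [-0.01, -0.038, -0.999], [-0.966, 0.259, -0.001]]
force: [0.5, 0.5, -4.0]
opening: 0.517
```

```bash
python3 look.py b
```

```text
t 19.1 pos [ 0.4556 -0.2064  0.1084] cmd [ 0.4553 -0.2062  0.1088] F [ 0.5  0.5 -4. ] M [ 0.07  0.39 -0.03] op 45.0 grasp cab [-11.2   1.8 120.7] theta -0.368 r 102.7 q [-43.0, 29.0, 116.0, 23.0, 25.0, 28.0]
[[ 0.258  0.965 -0.039]
 [-0.01  -0.038 -0.999]
 [-0.966  0.259 -0.001]] R err deg 0.02521769023466522
```

View pics/b_wrist.png

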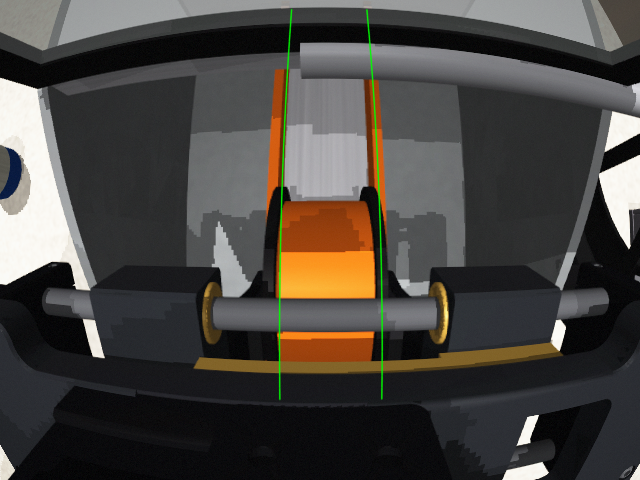

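View pics/b_scene.png

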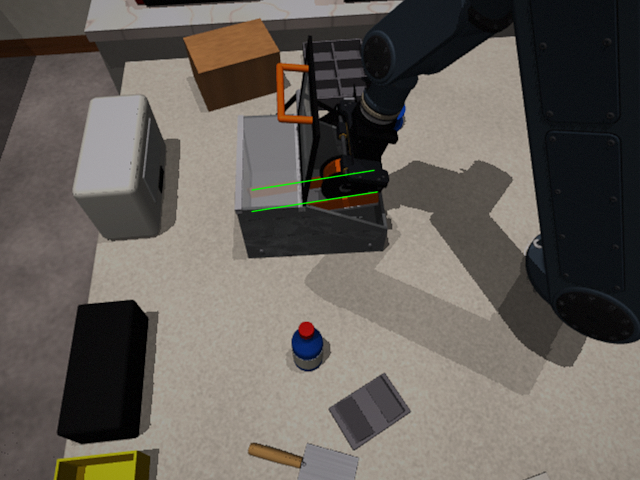

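Request:
play_rows(rows=[[[0.002,-0.0005,0,0,0,0,0.02],[0.003,-0.0008,0,0,0,0,0.02],[0.003,-0.0008,0,0,0,0,0.02]]])

```text
time_s: 19.5
position: [0.4562, -0.2065, 0.1065]
tcp_rot: [[0.26, 0.965, -0.039], [-0.011, -0.037, -0.999], [-0.965, 0.261, 0.001]]
force: [-3.0, 0.7, 8.4]
opening: 0.518
```

```bash
python3 -c "
from pl import *
upd([.003,-.0008,0,0,0,0]);stat()"
```

```text
t 19.5 pos [ 0.4562 -0.2065  0.1065] cmd [ 0.4553 -0.2062  0.1057] F [-3.   0.7  8.4] M [0.29 0.47 0.03] op 45.0 grasp cab [-10.6   1.7 118.9] theta -0.387 r 103.2 q [-43.0, 29.0, 116.0, 24.0, 25.0, 28.0]
```

Touching the floor (12 N). Release, opening evenly.

Request:
play_rows(rows=[[[-0.001,0,0,0,0,0,0.02],[-0.001,0,0,0,0,0,0.08],[-0.001,0,0,0,0,0,0.08],[-0.001,0,0,0,0,0,0.08],[-0.001,0,0,0,0,0,0.08],[-0.001,0,0,0,0,0,0.08],[-0.001,0,0,0,0,0,0.08],[-0.001,0,0,0,0,0,0.08],[-0.001,0,0,0,0,0,0.08],[-0.001,0,0,0,0,0,0.08]]])

```text
time_s: 20.5
position: [0.4555, -0.2062, 0.1062]
tcp_rot: [[0.258, 0.965, -0.039], [-0.009, -0.038, -0.999], [-0.966, 0.259, -0.001]]
force: [-0.4, -1.1, 0.9]
opening: 0.919
```

```bash
python3 -c "
from pl import *
upd([-.001,0,0,0,0,0])"; python3 look.py c
```

```text
t 20.5 pos [ 0.4555 -0.2062  0.1062] cmd [ 0.455  -0.2062  0.1067] F [-0.4 -1.1  0.9] M [0.02 0.18 0.01] op 80.0 grasp cab [-11.3   2.  118.6] theta -0.386 r 103.9 q [-43.0, 29.0, 116.0, 24.0, 25.0, 28.0]
[[ 0.258  0.965 -0.039]
 [-0.009 -0.038 -0.999]
 [-0.966  0.259 -0.001]] R err deg 0.0038870598223178475
```

View pics/c_wrist.png

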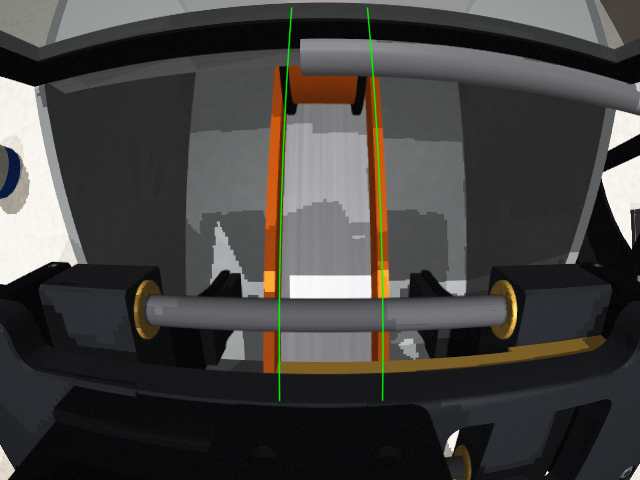

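View pics/c_scene.png

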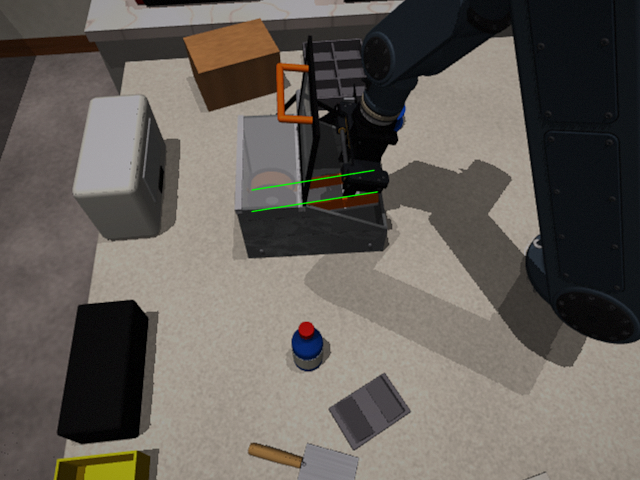

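```bash
python3 - <<'E'
from pl import *
p,R=load()
a=p-.15*R[:,0]
b=np.array([.44,-.208,.45])
t=np.array([.5694,-.2135,.43]); Rd=Rdown(YAW)
plan([(a,R,.06),(b,R,.03)])
plan([(b+(t-b)*.5,R@Ro.from_rotvec(Ro.from_matrix(R.T@Rd).as_rotvec()*.5).as_matrix(),.03),(t,Rd,.03)])
plan([(np.array([.5694,-.2135,.323]),Rd,.03)])
E
```

```text
[[[-0.15, 0.0, 0.0, 0.0, 0.0, 0.0, 0.06], [-0.3355, 0.0743, 0.0022, 0.0, 0.0, 0.0, 0.03]]]
[[[0.0264, 0.06, 0.0002, -44.7, 5.9, -5.9, 0.03], [0.0528, 0.12, 0.0005, -89.4, 11.7, -11.8, 0.03]]]
[[[0.107, 0.0001, -0.0001, -0.1, 0.0, 0.0, 0.03]]]
```

Request:
play_rows(rows=[[[-0.03,0,0,0,0,0,0.08],[-0.07,0,0,0,0,0,0.06],[-0.11,0,0,0,0,0,0.06],[-0.15,0,0,0,0,0,0.06],[-0.196,0.019,0,0,0,0,0.03],[-0.242,0.037,0.001,0,0,0,0.03],[-0.29,0.056,0.002,0,0,0,0.03],[-0.3355,0.0743,0.0022,0,0,0,0.03],[-0.3355,0.0743,0.0022,0,0,0,0.03],[-0.3355,0.0743,0.0022,0,0,0,0.03]]])

```text
time_s: 21.6
position: [0.4404, -0.208, 0.4504]
tcp_rot: [[0.26, 0.965, -0.039], [-0.011, -0.037, -0.999], [-0.966, 0.26, 0.001]]
force: [-0.7, -0.1, -1.2]
opening: 0.356
```

Request:
play_rows(rows=[[[0.005,0.012,0,-9,1.2,-1.2,0.03],[0.011,0.024,0,-18,2.4,-2.4,0.03],[0.016,0.036,0,-27,3.6,-3.6,0.03],[0.021,0.048,0,-36,4.8,-4.8,0.03],[0.0264,0.06,0.0002,-44.7,5.9,-5.9,0.03],[0.032,0.072,0,-54,7,-7,0.03],[0.037,0.084,0,-63,8.2,-8.3,0.03],[0.042,0.096,0,-72,9.4,-9.5,0.03],[0.048,0.108,0,-81,10.6,-10.7,0.03],[0.0528,0.12,0.0005,-89.4,11.7,-11.8,0.03],[0.0528,0.12,0.0005,-89.4,11.7,-11.8,0.03],[0.0528,0.12,0.0005,-89.4,11.7,-11.8,0.03]]])

```text
time_s: 22.8
position: [0.5693, -0.2127, 0.4261]
tcp_rot: [[-0.005, 0.039, 0.999], [0.003, 0.999, -0.039], [-1.0, 0.003, -0.006]]
force: [0.5, 0.0, -0.0]
opening: 0.348
```

```bash
python3 - <<'E'
from pl import *; from h import *
from rig import *
s=stat(); print(s["tcp_rot"].round(3))
c=capture("wrist"); im=c["pixels"][:,:,::-1].copy()
h=handle(1.957); print("bar",fproj(c,[W([h[0],y,h[2]]) for y in(60,0,-60)]).round(1))
for n in ["scene"]: cv2.imwrite(f"pics/d_{n}.png",capture(n)["pixels"][:,:,::-1])
cv2.imwrite("pics/d_wrist.png",im)
E
```

```text
t 22.8 pos [ 0.5693 -0.2127  0.4261] cmd [ 0.5694 -0.2135  0.323 ] F [ 0.5  0.  -0. ] M [-0.01 -0.09  0.05] op 30.3 grasp cab [ 1.077e+02 -1.000e-01  4.391e+02] theta 1.879 r 266.0 q [-31.0, 20.0, 67.0, -0.0, 93.0, -29.0]
[[-0.005  0.039  0.999]
 [ 0.003  0.999 -0.039]
 [-1.     0.003 -0.006]]
bar [[328.6 159.3]
 [328.5 245.5]
 [328.3 322.3]]
```

View pics/d_wrist.png

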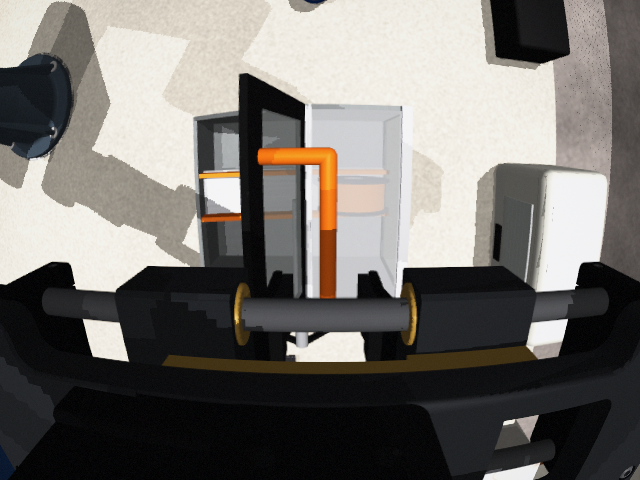

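View pics/d_scene.png

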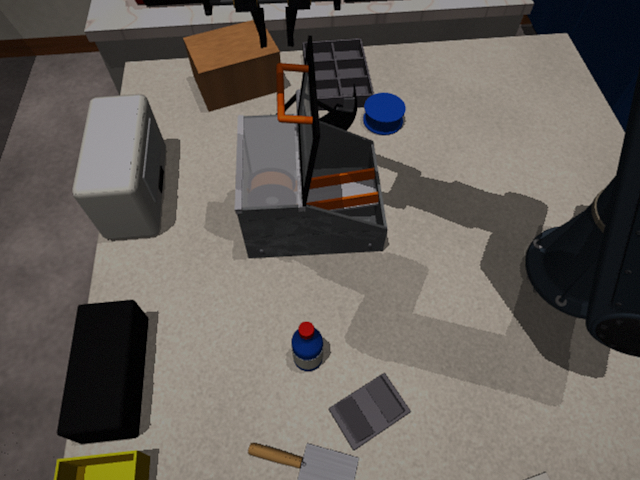

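Request:
play_rows(rows=[[[0.03,0,0,0,0,0,0.03],[0.06,0,0,0,0,0,0.03],[0.085,0,0,0,0,0,0.03],[0.107,0,0,0,0,0,0.03],[0.107,0,0,0,0,0,0.03],[0.107,0,0,0,0,0,0],[0.107,0,0,0,0,0,0],[0.107,0,0,0,0,0,0],[0.107,0,0,0,0,0,0],[0.107,0,0,0,0,0,0]]])

```text
time_s: 23.9
position: [0.5707, -0.214, 0.3241]
tcp_rot: [[0.003, 0.04, 0.999], [-0.002, 0.999, -0.04], [-1.0, -0.002, 0.003]]
force: [0.8, -0.4, 4.5]
opening: 0.125
```

```bash
python3 - <<'E'
from pl import *
s=stat()
E
python3 arc.py 2.0 2.04 2.08 2.12 2.14 2.16 2.16
```

```text
t 23.9 pos [ 0.5707 -0.214   0.3241] cmd [ 0.5694 -0.2135  0.323 ] F [ 0.8 -0.4  4.5] M [ 0.02 -0.14  0.03] op 10.8 grasp cab [109.   -1.3 337.1] theta 1.96 r 165.4 q [-31.0, 23.0, 77.0, -0.0, 79.0, -29.0]
[[[0.002, 0.0, 0.007, 0, 0, 0, 0], [0.003, 0.0, 0.014, 0, 0, 0, 0], [0.005, 0.0, 0.02, 0, 0, 0, 0], [0.007, 0.0, 0.026, 0, 0, 0, 0], [0.009, 0.0, 0.029, 0, 0, 0, 0], [0.01, 0.0, 0.032, 0, 0, 0, 0], [0.01, 0.0, 0.032, 0, 0, 0, 0]]]
```

Request:
play_rows(rows=[[[0.002,0.0,0.007,0,0,0,0],[0.003,0.0,0.014,0,0,0,0],[0.005,0.0,0.02,0,0,0,0],[0.007,0.0,0.026,0,0,0,0],[0.009,0.0,0.029,0,0,0,0],[0.01,0.0,0.032,0,0,0,0],[0.01,0.0,0.032,0,0,0,0]]])

```text
time_s: 24.6
position: [0.6015, -0.2153, 0.3139]
tcp_rot: [[-0.001, 0.04, 0.999], [-0.002, 0.999, -0.04], [-1.0, -0.002, -0.001]]
force: [-3.2, 0.5, 5.4]
opening: 0.128
```

```bash
python3 - <<'E'
from pl import *
s=stat()
E
python3 arc.py 2.18 2.2 2.22 2.22
```

```text
t 24.6 pos [ 0.6015 -0.2153  0.3139] cmd [ 0.6013 -0.2147  0.313 ] F [-3.2  0.5  5.4] M [-0.06  0.54  0.02] op 11.2 grasp cab [139.9  -1.4 326.9] theta 2.157 r 164.8 q [-30.0, 27.0, 73.0, -0.0, 80.0, -27.0]
[[[0.001, 0.0, 0.003, 0, 0, 0, 0], [0.003, 0.0, 0.006, 0, 0, 0, 0], [0.004, 0.0, 0.009, 0, 0, 0, 0], [0.004, 0.0, 0.009, 0, 0, 0, 0]]]
```

Hard stop expected at about 2.24.

Request:
play_rows(rows=[[[0.001,0.0,0.003,0,0,0,0],[0.003,0.0,0.006,0,0,0,0],[0.004,0.0,0.009,0,0,0,0],[0.004,0.0,0.009,0,0,0,0]]])

```text
time_s: 25.0
position: [0.6102, -0.2157, 0.3098]
tcp_rot: [[-0.001, 0.04, 0.999], [-0.002, 0.999, -0.04], [-1.0, -0.002, -0.001]]
force: [-2.2, -0.6, 5.2]
opening: 0.122
```

```bash
python3 - <<'E'
from pl import *
s=stat()
E
python3 arc.py 2.23 2.24 2.25 2.25
```

```text
t 25.0 pos [ 0.6102 -0.2157  0.3098] cmd [ 0.6103 -0.215   0.309 ] F [-2.2 -0.6  5.2] M [-0.11  0.59 -0.01] op 10.6 grasp cab [148.6  -1.4 322.8] theta 2.216 r 164.6 q [-29.0, 28.0, 72.0, -0.0, 80.0, -27.0]
[[[0.001, 0.0, 0.002, 0, 0, 0, 0], [0.001, 0.0, 0.003, 0, 0, 0, 0], [0.002, 0.0, 0.005, 0, 0, 0, 0], [0.002, 0.0, 0.005, 0, 0, 0, 0]]]
```

Request:
play_rows(rows=[[[0.001,0.0,0.002,0,0,0,0],[0.001,0.0,0.003,0,0,0,0],[0.002,0.0,0.005,0,0,0,0],[0.002,0.0,0.005,0,0,0,0]]])

```text
time_s: 25.4
position: [0.6145, -0.2158, 0.3074]
tcp_rot: [[-0.003, 0.04, 0.999], [-0.002, 0.999, -0.04], [-1.0, -0.002, -0.003]]
force: [-3.3, 0.9, 4.9]
opening: 0.124
```

```bash
python3 - <<'E'
from pl import *
s=stat()
E
python3 arc.py 2.26 2.27 2.27
```

```text
t 25.4 pos [ 0.6145 -0.2158  0.3074] cmd [ 0.6153 -0.2152  0.307 ] F [-3.3  0.9  4.9] M [-0.15  0.72  0.06] op 10.8 grasp cab [152.9  -1.4 320.4] theta 2.246 r 164.5 q [-29.0, 28.0, 72.0, -0.0, 80.0, -27.0]
[[[0.001, 0.0, 0.001, 0, 0, 0, 0], [0.002, 0.0, 0.003, 0, 0, 0, 0], [0.002, 0.0, 0.003, 0, 0, 0, 0]]]
```

Request:
play_rows(rows=[[[0.001,0.0,0.001,0,0,0,0],[0.002,0.0,0.003,0,0,0,0],[0.002,0.0,0.003,0,0,0,0]]])

```text
time_s: 25.7
position: [0.6162, -0.2158, 0.3063]
tcp_rot: [[-0.006, 0.04, 0.999], [-0.002, 0.999, -0.04], [-1.0, -0.002, -0.006]]
force: [-7.3, -0.1, 9.4]
opening: 0.127
```

```bash
python3 - <<'E'
from pl import *
s=stat()
E
python3 arc.py 2.28 2.29 2.29
```

```text
t 25.7 pos [ 0.6162 -0.2158  0.3063] cmd [ 0.6183 -0.2153  0.305 ] F [-7.3 -0.1  9.4] M [-0.01  1.4   0.07] op 11.1 grasp cab [154.7  -1.4 319.3] theta 2.259 r 164.4 q [-29.0, 28.0, 72.0, -0.0, 80.0, -27.0]
[[[0.001, 0.0, 0.001, 0, 0, 0, 0], [0.001, 0.0, 0.002, 0, 0, 0, 0], [0.001, 0.0, 0.002, 0, 0, 0, 0]]]
```

Hitting the stop; press a little more to confirm.

Request:
play_rows(rows=[[[0.001,0.0,0.001,0,0,0,0],[0.001,0.0,0.002,0,0,0,0],[0.001,0.0,0.002,0,0,0,0]]])

```text
time_s: 26.0
position: [0.6169, -0.2158, 0.306]
tcp_rot: [[-0.008, 0.04, 0.999], [-0.002, 0.999, -0.04], [-1.0, -0.002, -0.008]]
force: [-11.6, 0.5, 12.5]
opening: 0.125
```

```bash
python3 - <<'E'
from pl import *
s=stat()
E
python3 arc.py 2.25 2.2 2.15 2.1 2.05 2.0 1.97 1.94 1.91 1.91
```

```text
t 26.0 pos [ 0.6169 -0.2158  0.306 ] cmd [ 0.6203 -0.2154  0.304 ] F [-11.6   0.5  12.5] M [0.05 1.96 0.03] op 10.9 grasp cab [155.5  -1.3 319. ] theta 2.264 r 164.4 q [-29.0, 28.0, 71.0, -0.0, 80.0, -27.0]
[[[-0.003, 0.0, -0.005, 0, 0, 0, 0], [-0.006, 0.0, -0.013, 0, 0, 0, 0], [-0.01, 0.0, -0.02, 0, 0, 0, 0], [-0.013, 0.0, -0.028, 0, 0, 0, 0], [-0.015, 0.0, -0.036, 0, 0, 0, 0], [-0.017, 0.0, -0.044, 0, 0, 0, 0], [-0.018, 0.0, -0.048, 0, 0, 0, 0], [-0.019, 0.0, -0.053, 0, 0, 0, 0], [-0.02, 0.0, -0.058, 0, 0, 0, 0], [-0.02, 0.0, -0.058, 0, 0, 0, 0]]]
```

Request:
play_rows(rows=[[[-0.003,0.0,-0.005,0,0,0,0],[-0.006,0.0,-0.013,0,0,0,0],[-0.01,0.0,-0.02,0,0,0,0],[-0.013,0.0,-0.028,0,0,0,0],[-0.015,0.0,-0.036,0,0,0,0],[-0.017,0.0,-0.044,0,0,0,0],[-0.018,0.0,-0.048,0,0,0,0],[-0.019,0.0,-0.053,0,0,0,0],[-0.02,0.0,-0.058,0,0,0,0],[-0.02,0.0,-0.058,0,0,0,0]]])

```text
time_s: 27.0
position: [0.5619, -0.2134, 0.3233]
tcp_rot: [[-0.001, 0.04, 0.999], [-0.0, 0.999, -0.04], [-1.0, -0.0, -0.001]]
force: [-2.2, -3.2, -0.5]
opening: 0.123
```

```bash
python3 - <<'E'
from pl import *
s=stat()
E
python3 arc.py 1.85 1.8 1.75 1.7 1.65 1.6 1.55 1.5 1.45 1.4 1.35 1.3
```

```text
t 27.0 pos [ 0.5619 -0.2134  0.3233] cmd [ 0.5624 -0.2132  0.324 ] F [-2.2 -3.2 -0.5] M [-0.44  0.15 -0.06] op 10.7 grasp cab [100.2  -1.1 336.3] theta 1.908 r 163.1 q [-31.0, 23.0, 78.0, -0.0, 79.0, -29.0]
[[[-0.001, 0.0, -0.01, 0, 0, 0, 0], [-0.002, 0.0, -0.018, 0, 0, 0, 0], [-0.002, 0.0, -0.026, 0, 0, 0, 0], [-0.002, 0.0, -0.034, 0, 0, 0, 0], [-0.001, 0.0, -0.043, 0, 0, 0, 0], [0.0, 0.0, -0.051, 0, 0, 0, 0], [0.001, 0.0, -0.059, 0, 0, 0, 0], [0.003, 0.0, -0.067, 0, 0, 0, 0], [0.006, 0.0, -0.075, 0, 0, 0, 0], [0.008, 0.0, -0.082, 0, 0, 0, 0], [0.011, 0.0, -0.09, 0, 0, 0, 0], [0.015, 0.0, -0.097, 0, 0, 0, 0]]]
```

Unlocked: it follows past the rest angle with a spring force only. Lowering.

Request:
play_rows(rows=[[[-0.001,0.0,-0.01,0,0,0,0],[-0.002,0.0,-0.018,0,0,0,0],[-0.002,0.0,-0.026,0,0,0,0],[-0.002,0.0,-0.034,0,0,0,0],[-0.001,0.0,-0.043,0,0,0,0],[0.0,0.0,-0.051,0,0,0,0],[0.001,0.0,-0.059,0,0,0,0],[0.003,0.0,-0.067,0,0,0,0],[0.006,0.0,-0.075,0,0,0,0],[0.008,0.0,-0.082,0,0,0,0],[0.011,0.0,-0.09,0,0,0,0],[0.015,0.0,-0.097,0,0,0,0]]])

```text
time_s: 28.2
position: [0.4649, -0.209, 0.3084]
tcp_rot: [[-0.001, 0.04, 0.999], [0.0, 0.999, -0.04], [-1.0, 0.0, -0.001]]
force: [-3.7, 1.0, 3.8]
opening: 0.132
```

```bash
python3 - <<'E'
from pl import *
s=stat()
E
python3 arc.py 1.25 1.2 1.15 1.1 1.05 1.0 .95 .9 .85 .8 .75 .7
```

```text
t 28.2 pos [ 0.4649 -0.209   0.3084] cmd [ 0.4654 -0.2095  0.309 ] F [-3.7  1.   3.8] M [0.05 0.28 0.  ] op 11.4 grasp cab [  3.2  -0.4 321.4] theta 1.297 r 163.5 q [-37.0, 16.0, 92.0, -0.0, 73.0, -35.0]
[[[0.004, 0.0, -0.008, 0, 0, 0, 0], [0.008, 0.0, -0.015, 0, 0, 0, 0], [0.012, 0.0, -0.022, 0, 0, 0, 0], [0.017, 0.0, -0.028, 0, 0, 0, 0], [0.022, 0.0, -0.035, 0, 0, 0, 0], [0.028, 0.0, -0.041, 0, 0, 0, 0], [0.034, 0.0, -0.046, 0, 0, 0, 0], [0.04, 0.0, -0.052, 0, 0, 0, 0], [0.046, 0.0, -0.057, 0, 0, 0, 0], [0.053, 0.0, -0.062, 0, 0, 0, 0], [0.06, 0.0, -0.067, 0, 0, 0, 0], [0.067, 0.0, -0.071, 0, 0, 0, 0]]]
```

Request:
play_rows(rows=[[[0.004,0.0,-0.008,0,0,0,0],[0.008,0.0,-0.015,0,0,0,0],[0.012,0.0,-0.022,0,0,0,0],[0.017,0.0,-0.028,0,0,0,0],[0.022,0.0,-0.035,0,0,0,0],[0.028,0.0,-0.041,0,0,0,0],[0.034,0.0,-0.046,0,0,0,0],[0.04,0.0,-0.052,0,0,0,0],[0.046,0.0,-0.057,0,0,0,0],[0.053,0.0,-0.062,0,0,0,0],[0.06,0.0,-0.067,0,0,0,0],[0.067,0.0,-0.071,0,0,0,0]]])

```text
time_s: 29.4
position: [0.3944, -0.206, 0.2407]
tcp_rot: [[-0.0, 0.04, 0.999], [0.001, 0.999, -0.04], [-1.0, 0.001, -0.0]]
force: [-0.6, 4.5, -2.2]
opening: 0.126
```

```bash
python3 - <<'E'
from pl import *
s=stat()
E
python3 arc.py .65 .6 .55 .5 .45 .4 .35 .3 .25 .2 .15 .12
```

```text
t 29.4 pos [ 0.3944 -0.206   0.2407] cmd [ 0.3945 -0.2069  0.2419] F [-0.6  4.5 -2.2] M [ 0.81 -0.14  0.04] op 11.0 grasp cab [-6.750e+01 -2.000e-01  2.537e+02] theta 0.69 r 163.6 q [-42.0, 15.0, 105.0, 0.0, 60.0, -40.0]
[[[0.007, 0.0, -0.004, 0, 0, 0, 0], [0.014, 0.0, -0.007, 0, 0, 0, 0], [0.022, 0.0, -0.01, 0, 0, 0, 0], [0.03, 0.0, -0.013, 0, 0, 0, 0], [0.037, 0.0, -0.015, 0, 0, 0, 0], [0.045, 0.0, -0.017, 0, 0, 0, 0], [0.054, 0.0, -0.019, 0, 0, 0, 0], [0.062, 0.0, -0.02, 0, 0, 0, 0], [0.07, 0.0, -0.021, 0, 0, 0, 0], [0.078, 0.0, -0.021, 0, 0, 0, 0], [0.086, 0.0, -0.021, 0, 0, 0, 0], [0.091, 0.0, -0.02, 0, 0, 0, 0]]]
```

Request:
play_rows(rows=[[[0.007,0.0,-0.004,0,0,0,0],[0.014,0.0,-0.007,0,0,0,0],[0.022,0.0,-0.01,0,0,0,0],[0.03,0.0,-0.013,0,0,0,0],[0.037,0.0,-0.015,0,0,0,0],[0.045,0.0,-0.017,0,0,0,0],[0.054,0.0,-0.019,0,0,0,0],[0.062,0.0,-0.02,0,0,0,0],[0.07,0.0,-0.021,0,0,0,0],[0.078,0.0,-0.021,0,0,0,0],[0.086,0.0,-0.021,0,0,0,0],[0.091,0.0,-0.02,0,0,0,0]]])

```text
time_s: 30.6
position: [0.3746, -0.2054, 0.1497]
tcp_rot: [[-0.001, 0.04, 0.999], [0.001, 0.999, -0.04], [-1.0, 0.001, -0.001]]
force: [-1.7, 3.4, -1.7]
opening: 0.13
```

```bash
python3 - <<'E'
from pl import *
s=stat()
E
python3 arc.py .1 .08 .06 .04 .02 .02
```

```text
t 30.6 pos [ 0.3746 -0.2054  0.1497] cmd [ 0.3745 -0.2061  0.1509] F [-1.7  3.4 -1.7] M [ 0.73  0.02 -0.05] op 11.3 grasp cab [-87.2  -0.4 162.7] theta 0.113 r 163.6 q [-44.0, 23.0, 114.0, -0.0, 44.0, -42.0]
[[[0.003, 0.0, 0.0, 0, 0, 0, 0], [0.007, 0.0, 0.0, 0, 0, 0, 0], [0.01, 0.0, 0.0, 0, 0, 0, 0], [0.013, 0.0, 0.001, 0, 0, 0, 0], [0.016, 0.0, 0.001, 0, 0, 0, 0], [0.016, 0.0, 0.001, 0, 0, 0, 0]]]
```

Request:
play_rows(rows=[[[0.003,0.0,0.0,0,0,0,0],[0.007,0.0,0.0,0,0,0,0],[0.01,0.0,0.0,0,0,0,0],[0.013,0.0,0.001,0,0,0,0],[0.016,0.0,0.001,0,0,0,0],[0.016,0.0,0.001,0,0,0,0]]])

```text
time_s: 31.2
position: [0.3765, -0.2056, 0.1341]
tcp_rot: [[0.001, 0.04, 0.999], [0.0, 0.999, -0.04], [-1.0, 0.0, 0.001]]
force: [1.5, 6.1, -2.2]
opening: 0.127
```

```bash
python3 - <<'E'
from pl import *
s=stat()
E
python3 arc.py .01 -.00 -.01 -.02 -.02
```

```text
t 31.2 pos [ 0.3765 -0.2056  0.1341] cmd [ 0.3756 -0.2062  0.1349] F [ 1.5  6.1 -2.2] M [ 1.02 -0.51  0.04] op 11.0 grasp cab [-85.3  -0.5 147.1] theta 0.017 r 163.7 q [-44.0, 24.0, 115.0, 0.0, 41.0, -41.0]
[[[0.002, 0.0, 0.001, 0, 0, 0, 0], [0.004, 0.0, 0.001, 0, 0, 0, 0], [0.005, 0.0, 0.001, 0, 0, 0, 0], [0.007, 0.0, 0.002, 0, 0, 0, 0], [0.007, 0.0, 0.002, 0, 0, 0, 0]]]
```

Request:
play_rows(rows=[[[0.002,0.0,0.001,0,0,0,0],[0.004,0.0,0.001,0,0,0,0],[0.005,0.0,0.001,0,0,0,0],[0.007,0.0,0.002,0,0,0,0],[0.007,0.0,0.002,0,0,0,0]]])

```text
time_s: 31.7
position: [0.3775, -0.2057, 0.1283]
tcp_rot: [[-0.001, 0.039, 0.999], [-0.0, 0.999, -0.039], [-1.0, -0.0, -0.001]]
force: [-4.2, 6.6, 13.4]
opening: 0.129
```

```bash
python3 - <<'E'
from pl import *
s=stat()
E
python3 arc.py -.03 -.04 -.05 -.05
```

```text
t 31.7 pos [ 0.3775 -0.2057  0.1283] cmd [ 0.3776 -0.2063  0.1279] F [-4.2  6.6 13.4] M [1.08 0.45 0.01] op 11.2 grasp cab [-84.3  -0.6 141.3] theta -0.019 r 163.8 q [-44.0, 25.0, 115.0, -0.0, 40.0, -41.0]
[[[0.002, 0.0, 0.0, 0, 0, 0, 0], [0.003, 0.0, 0.0, 0, 0, 0, 0], [0.005, 0.0, 0.001, 0, 0, 0, 0], [0.005, 0.0, 0.001, 0, 0, 0, 0]]]
```

Request:
play_rows(rows=[[[0.002,0.0,0.0,0,0,0,0],[0.002,0.0,0.0,0,0,0,0],[0.002,0.0,0.0,0,0,0,0]]])

```text
time_s: 32.0
position: [0.3778, -0.2058, 0.1271]
tcp_rot: [[0.0, 0.039, 0.999], [-0.001, 0.999, -0.039], [-1.0, -0.001, 0.0]]
force: [-3.9, 7.7, 19.9]
opening: 0.126
```

```bash
python3 - <<'E'
from pl import *; from h import *
upd([-.003,0,-.001,0,0,0])
s=stat()
from rig import *
c=capture("scene"); cv2.imwrite("pics/e_scene.png",cv2.resize(c["pixels"][60:280,200:440,::-1],None,fx=2.6,fy=2.6))
E
```

```text
t 32.0 pos [ 0.3778 -0.2058  0.1271] cmd [ 0.3776 -0.2063  0.1259] F [-3.9  7.7 19.9] M [1.24 0.49 0.01] op 11.0 grasp cab [-84.   -0.6 140.1] theta -0.026 r 163.8 q [-44.0, 25.0, 115.0, -0.0, 40.0, -41.0]
```

View pics/e_scene.png

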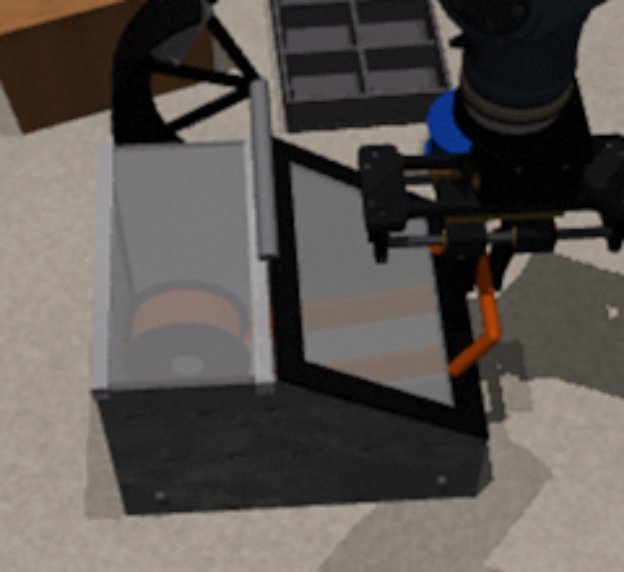

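Request:
play_rows(rows=[[[-0.001,0,0,0,0,0,0.04],[-0.001,0,0,0,0,0,0.04],[-0.001,0,0,0,0,0,0.04],[-0.001,0,0,0,0,0,0.04],[-0.001,0,0,0,0,0,0.04],[-0.03,0,0,0,0,0,0.04],[-0.06,0,0,0,0,0,0.04],[-0.09,0,0,0,0,0,0.04],[-0.13,0,0,0,0,0,0.04],[-0.13,0,0,0,0,0,0.04],[-0.13,0,0,0,0,0,0.04],[-0.13,0,0,0,0,0,0.04]]])

```text
time_s: 33.25
position: [0.3773, -0.2054, 0.2544]
tcp_rot: [[-0.002, 0.04, 0.999], [0.001, 0.999, -0.04], [-1.0, 0.001, -0.002]]
force: [-0.4, 0.5, -0.2]
opening: 0.459
```

```bash
python3 - <<'E'
from pl import *; from h import *
upd([-.13,0,0,0,0,0])
s=stat()
from rig import *
c=capture("scene"); cv2.imwrite("pics/f_scene.png",c["pixels"][:,:,::-1])
w=capture("wrist"); cv2.imwrite("pics/f_wrist.png",w["pixels"][:,:,::-1])
h=handle(0); print(fproj(w,[W([h[0],y,h[2]]) for y in (60,-60)]))
for t in ("spray_bottle","scraper"): print(t,[d["at"] for d in trace("scene",t)[:1]])
E
```

```text
t 33.25 pos [ 0.3773 -0.2054  0.2544] cmd [ 0.3775 -0.2062  0.2559] F [-0.4  0.5 -0.2] M [-0.04 -0.08 -0.01] op 39.9 grasp cab [-84.5  -0.3 267.4] theta 0.711 r 185.2 q [-44.0, 12.0, 106.0, -0.0, 61.0, -41.0]
[[326.15995006 158.27335448]
 [326.22739345 311.02980087]]
spray_bottle [[305.7, 344.2]]
scraper [[312.2, 460.4]]
```

View pics/f_scene.png

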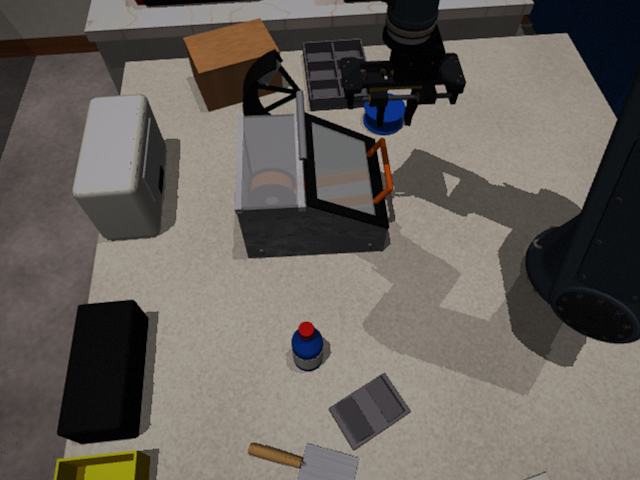

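View pics/f_wrist.png

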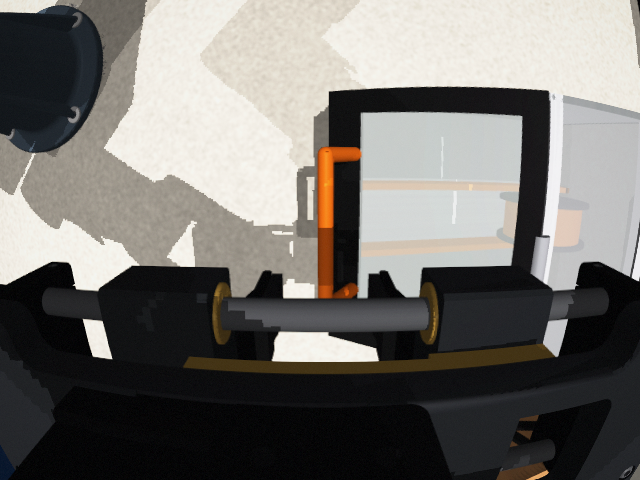

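```bash
python3 -c "
from rig import *
print(hand_in())"
```

```text
the job is handed in; nothing more can be done
None
```

The job is done and handed in at about 33 s of the 72 s limit; the hand-in gives no verdict.

- **Opening:** I raised the flap by its handle. The first try, to about 1.97 rad, did not lock; the second, to about 2.05 rad, locked at about 1.96 rad. It held against a 16 N pull back, and stood by itself after I let go.
- **Spool:** I gripped the spool across its flanges and set it down on the chute floor. It rolled home to the back wall.
- **Closing:** I raised the flap to the hard stop at about 2.26 rad, which unlocked the stay. I then lowered it under grip at about 0.5 rad/s, pressed it shut and let go.

**Last checks:**
- In the final scene picture the flap and handle look as they did at the start, so I take the flap as shut.
- The spool stands on its edge against the back wall, between the rails.
- The bottle and scraper had not visibly moved. The gripper was clear of everything, with about 0.5 N on the wrist.

**What disagreed:**
- The bar sat about 6 mm below the nominal grasp point. This pushed the wrist force to about 27 N partway through the first lift, until I corrected the path.
- My cabinet fit was about 2 mm off sideways. I corrected this before placing the spool.
- With the flap shut, the arm reading gave about −0.03 rad instead of 0. That is about 4 mm at the handle, from the same grasp offset, so I relied on the force and the picture there.

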